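# Set out the planes for flattening a sole

### The arm

A 6-joint arm with a two-finger parallel gripper is mounted at the origin on the work surface. World frame = base frame: x ahead of the robot, y to its left, z up, the work surface at z = 0. Lengths are in m, angles in rad, forces in N, time in s.
With the tool pointing down it reaches from about 0.35 to 0.775 m from the base axis. Payload 7.3 kg.
Tool frame: the origin (TCP) lies at the very end of the fingers, on their centre line; the grasp point (between the pads) lies 19 mm behind it; z points along the fingers, y is the line along which they close (so a half turn about z gives the same grasp; the last joint's range is limited). The gripper opens to 92 mm and grips with 3 to 60 N. Pads are 19 mm wide; open, the fingers measure 130 mm over their backs; the gripper's body (75 mm by 190 mm) begins 47 mm behind the grasp point.
Start: joints at [-1.28, 0.342, 1.524, -0, 1.275, -0.146], TCP at [0.222, -0.476, 0.227] pointing down, gripper open.
Joint ranges: [-2.53, 2.53], [-0.77, 2.02], [0.04, 2.7], [-1, 4.14], [0.28, 2.66], [-3.11, 3.11]. Speed limits (rad/s): [2.57, 2.57, 3.14, 3.14, 3.14, 3.14].

### API

Orientations are given as [roll, pitch, yaw] about the fixed x, y, z axes, in that order (R = Rz(yaw) Ry(pitch) Rx(roll)).
In Python, from cell import * gives the robot as it stands.
- The arm moves only by the tool step_arm, never from a script. Its argument "commands" is a list of rows, each a list of 7 numbers: the opening, from 0 (shut) to 1 (fully open), then the shift along the world's x, y, z in cm, then the turn, a rotation vector about the world's x, y, z in rad. A call has 1 to 5 rows; each row is the pose to reach, as a shift and turn from the pose commanded when the call began; what a row does not reach only later rows make up. A row lasts 1/12 s, in which the tool goes at most 41.7 mm and 7.16 degrees, less where a joint would pass 70% of its speed; a pose out of reach is approached as far as the arm can. A call with a gripper value outside its range is refused whole. The fingers move at their own pace and stop on an object; "grip_force" is the grip in N (left out, the last holds). Time passes only in rows, so rows that repeat a pose let the fingers close. It gives the time, the measured TCP pose, the force, the opening and the grip force at its end, in the units of the state.
- observe(): the state, without advancing time (a new reading comes with each control period).
- read_camera(name): name is "scene" or "top" or "wrist"; returns the picture (400x640x3 uint8, red, green, blue); there is no depth.
- camera_model(name): a dict with "vfov" (degrees; the focal length in pixels is half the picture's height over the tangent of half this angle, whatever the lens; pixels are square), "cx", "cy" (the principal point, pixels), "world_to_cam" (4x4, takes a point from world to camera coordinates). Camera axes: x right, y up, looking along -z (the intrinsics and any distortion apply to the point x, -y, -z); pixel columns grow to the right and rows downward; lengths in m; the calibration is good to about 2 mm. A picture is of the moment at which its call begins: read the wrist's pose just before it. camera_model takes no time and is no camera call; for the wrist camera it gives the pose at the moment of the call.
- hand_in(): hands the job in; it is judged then, once.
The state is a dict: "time": time; "qpos": joint angles; "qvel": joint speeds; "joint_efforts": joint torques, N m; "tool_pos": TCP position; "tool_rot": TCP orientation; "contact_force": force on the tool from outside, world axes, zero at the start; "torque": the same for the moment, N m; "opening": finger opening in m; "grip_force": force on a finger pad.
Only numpy, scipy, OpenCV 4.12 (cv2) and the standard library are available. Lean on these libraries where they do the work, as an engineer would, in place of code of your own. Each camera call takes 0.05 s, during which the arm holds its last target. There are 200 camera calls.

### The job

Get this corner of the bench ready for flattening the brass plane: on the plywood plane board, stand the block plane (the wide one with the black top and the round brass knob) in the green lane to the left of the bench plane and the tall narrow steel shoulder plane in the green lane to its right, left and right as you look along the bench plane from its rear handle to its front knob; stand the small brass plane on top of the diamond plate. These three go sole down, centred in their places and lengthwise in line with the board or the plate (either end may lead). Stand the oil bottle upright on the bench in the gap between the plane board and the diamond plate, alongside both, and leave the screwdriver, the cork block and the wax tin alone.

Things in the scene. Friction and masses are not known exactly. Their poses are not given: they have to be found in the camera images.
- block_plane: Iron block plane, loose, on its sole: 150 long x 48 wide, about 50 mm high; steel sides, black top, round brass knob near the front. Origin: centre of the sole's underside; x along its length to the knob, z up. Flat upright sides 34 mm high over the middle 50 mm of its length: take it there from above, across its width (y). 0.5 to 0.8 kg.
- shoulder_plane: Steel shoulder plane, loose, on its sole: 150 long x 30 wide, about 62 mm high; tall slab-sided body, black side inlays, brass lever along its rear half. Origin: centre of the sole's underside; x along its length to the solid front, z up. Flat upright sides, 51 mm high from x = -25 mm to the front: take it there from above, across its width (y). 0.5 to 0.9 kg.
- apron_plane: Small brass apron plane, loose, on its sole: 130 long x 36 wide, about 50 mm high; brass lever, grey iron at the rear. Origin: centre of the sole's underside; x along its length to the front, z up. Flat upright sides 34 mm high over the middle 50 mm of its length: take it there from above, across its width (y). 0.35 to 0.65 kg.
- oil_bottle: Closed green oil bottle with a black cap and a pale paper label, loose, upright: body 36 mm diameter (straight for about the lower half), 80 mm high. Origin: centre of its base; z up. About 0.12 kg.
- plane_board: Fixed plywood board 200 (x) x 250 (y) x 12 mm; a bench plane 56 wide, dark wood handle 110 mm above the bench, is fixed along its middle. Origin: centre of underside; x from the plane's handle to its knob (roughly away from the robot), y left, z up. Green lanes centred at y = +88 (left) and -88 mm (right), floor 12 mm above the bench, 62 wide between strips 6 wide, 6 mm proud of the floor.
- diamond_plate: Grey diamond sharpening plate on a dark wooden base, fixed, 200 (x) x 76 (y) mm, flat top 25 mm above the bench. Origin: centre of its underside, at bench level; x along its length, z up. It stands left or right of the plane board, with 80 mm or more of bench between the middles of their facing sides.
- screwdriver: Wooden-handled screwdriver, 180 mm, lying at the right of the work. Leave alone. Origin: on its underside at mid length.
- cork_block: Cork sanding block 110 x 65 x 35 mm at the right of the work. Leave alone. Origin: centre of its underside.
- wax_tin: Yellow wax tin with a pale grey top, 76 mm diameter, 35 mm high, at the left of the work. Leave alone. Origin: centre of its underside.
There are look-alikes about, which are no part of the job. Of the things that look like the oil_bottle, the smaller one is meant.

How it is judged:
By the outcome, as a careful person would: the job done as asked, in the order asked, and still so for the second after the job is handed in, with the robot touching nothing.
It also fails if it takes over 112 s, if anything falls off the work surface, if the arm or the gripper's body presses on something with over 40 N, if the wrist force passes 120 N, or if a joint passes its speed limit or range.

## Working session

There is one attempt and no reset: what is moved stays moved. The work goes in short steps, Python scripts to look and compute and a tool call to move; the robot and the scene stay as the last step left them, time stands still between calls to the robot, and variables do not carry over. Pictures are saved under pics/ and viewed, at most 14 in all, crops included, and the job is handed in when it is done.

Besides the shell and the picture viewer there is one more tool, called after ">>>" by a JSON object that holds its "op" and its "data". step_arm: Moves the arm, as the interface text tells. Its arguments: {"type":"object","properties":{"commands":{"type":"array"},"grip_force":{"type":"number"}},"required":["commands"]}

```bash
ls; mkdir -p pics; python3 - <<'E'
from cell import *
import cv2
for n in ("scene","top"):
    im=read_camera(n); cv2.imwrite(f"pics/{n}0.png",im[:,:,::-1]); 
    m=camera_model(n); print(n,{k:(v if not hasattr(v,'shape') else v.round(4).tolist()) for k,v in m.items()})
print(observe())
E
```

```text
pics
scene {'vfov': 48.07712773191504, 'cx': 310.34475705584043, 'cy': 200.47596824941095, 'world_to_cam': [[-0.5501, 0.8351, -0.0067, 0.2962], [-0.63, -0.4097, 0.6597, 0.2981], [0.5481, 0.3671, 0.7515, -1.7401], [0.0, 0.0, 0.0, 1.0]]}
top {'vfov': 46.12184414067859, 'cx': 323.42376090320727, 'cy': 202.85639717601916, 'world_to_cam': [[-0.0011, -1.0, -0.0039, -0.0081], [0.9853, -0.0017, 0.171, -0.5181], [-0.171, -0.0037, 0.9853, -1.5469], [0.0, 0.0, 0.0, 1.0]]}
{'time': 0.1, 'qpos': array([-1.27999244e+00,  3.42621292e-01,  1.52491202e+00, -1.61937343e-05,
        1.27541007e+00, -1.46037406e-01]), 'qvel': array([ 0.00131475, -0.00032423, -0.00046544, -0.00140024,  0.0002668 ,
       -0.00113977]), 'joint_efforts': array([ 1.47219900e-03, -4.32004631e+01, -2.44694942e+01,  7.18763075e-02,
        5.25838626e-02, -4.79435892e-05]), 'tool_pos': array([ 0.2220094 , -0.4753481 ,  0.22613425]), 'tool_rot': array([-3.14025405e+00, -1.81234605e-04,  4.36845899e-01]), 'contact_force': array([ 0.02350188, -0.48847651,  0.96887482]), 'torque': array([0.03879748, 0.01852786, 0.0118484 ]), 'grip_force': 0.0, 'opening': 0.09170591841476343}
```

View pics/top0.png

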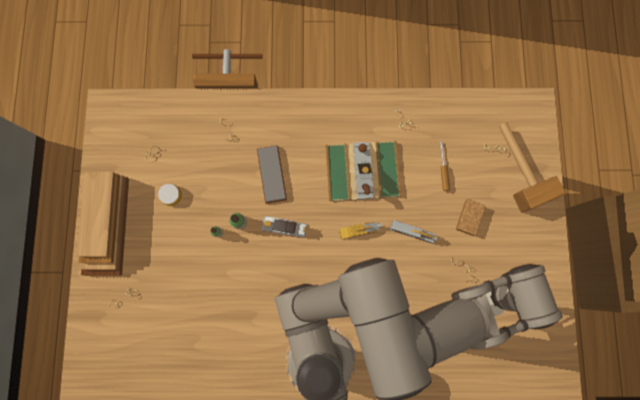

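View pics/scene0.png

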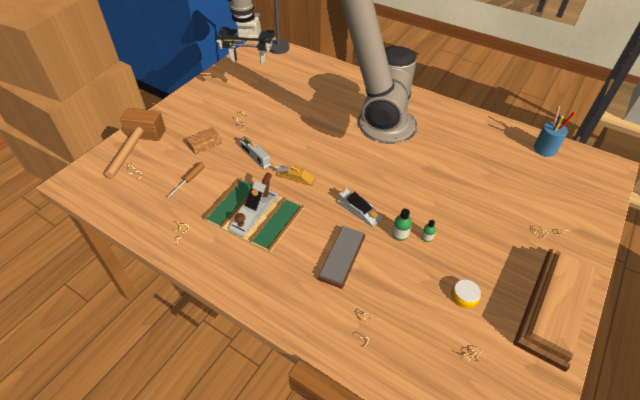

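Top view: plate (271,174), board (362,171) with the bench plane's handle low (near the robot), block plane (285,227), apron plane (360,230), shoulder plane (414,232). The candidates for the oil bottle are the larger green one at (237,219) and the smaller at (216,231). The smaller is meant, so I'll confirm it in an enlarged crop.

```bash
cat > h.py <<'E'
import numpy as np, cv2
from cell import *
def K(m): return 200/np.tan(np.radians(m["vfov"]/2))
def ray(m,u,v,z):
    f=K(m);T=np.array(m["world_to_cam"]);R=T[:3,:3];c=-R.T@T[:3,3]
    d=R.T@np.array([(u-m["cx"])/f,-(v-m["cy"])/f,-1.]);return c+d*(z-c[2])/d[2]
def proj(m,p):
    T=np.array(m["world_to_cam"]);q=T[:3,:3]@np.asarray(p,float)+T[:3,3];f=K(m)
    return np.array([m["cx"]+f*q[0]/-q[2],m["cy"]-f*q[1]/-q[2]])
def rect(m,mask,z,amin=20):
    """blobs of mask -> list of (area, centre, size, yaw of long side) on plane z"""
    out=[]
    for c in cv2.findContours(mask,cv2.RETR_EXTERNAL,cv2.CHAIN_APPROX_NONE)[0]:
        if cv2.contourArea(c)<amin: continue
        P=np.array([ray(m,u,v,z)[:2] for u,v in c[:,0]])
        (x,y),(w,h),a=cv2.minAreaRect((P*1000).astype(np.float32))
        if h>w: w,h,a=h,w,a+90
        out.append((cv2.contourArea(c),(round(x),round(y)),(round(w),round(h)),round((a+90)%180-90,1),c[:,0].mean(0).round().tolist()))
    return out
E
python3 - <<'E'
from h import *
t=cv2.imread("pics/top0.png");s=cv2.imread("pics/scene0.png")
a=cv2.resize(t[135:250,200:450],(800,368),interpolation=cv2.INTER_CUBIC)
b=cv2.resize(s[190:260,320:560],(800,232),interpolation=cv2.INTER_CUBIC)
cv2.imwrite("pics/crop0.png",np.vstack([a,b]))
m=camera_model("top");hsv=cv2.cvtColor(t,cv2.COLOR_BGR2HSV);H,S,V=cv2.split(hsv)
roi=np.zeros_like(H);roi[135:250,200:450]=255
g=((H>50)&(H<95)&(S>80)).astype(np.uint8)*255&roi
print("green"); [print(r) for r in rect(m,g,.012)]
gr=((S<60)).astype(np.uint8)*255&roi
print("grey z25"); [print(r) for r in rect(m,gr,.025)]
print("grey z50"); [print(r) for r in rect(m,gr,.045)]
ye=((H>20)&(H<32)&(S>190)&(V>130)).astype(np.uint8)*255&roi
print("yel"); [print(r) for r in rect(m,ye,.045)]
E
```

```text
green
grey z25
(60.0, (440, -177), (51, 25), -80.6, [372.0, 226.0])
(278.0, (423, -315), (159, 34), 72.1, [416.0, 232.0])
(337.5, (441, 126), (148, 49), 80.4, [282.0, 227.0])
(938.0, (626, 174), (188, 66), 10.0, [271.0, 173.0])
(728.0, (638, -147), (201, 59), 3.4, [363.0, 170.0])
grey z50
(60.0, (437, -175), (50, 25), -80.6, [372.0, 226.0])
(278.0, (421, -311), (157, 34), 72.1, [416.0, 232.0])
(337.5, (439, 124), (146, 49), 80.4, [282.0, 227.0])
(938.0, (621, 171), (186, 65), 10.0, [271.0, 173.0])
(728.0, (633, -145), (198, 58), 3.4, [363.0, 170.0])
yel
```

View pics/crop0.png

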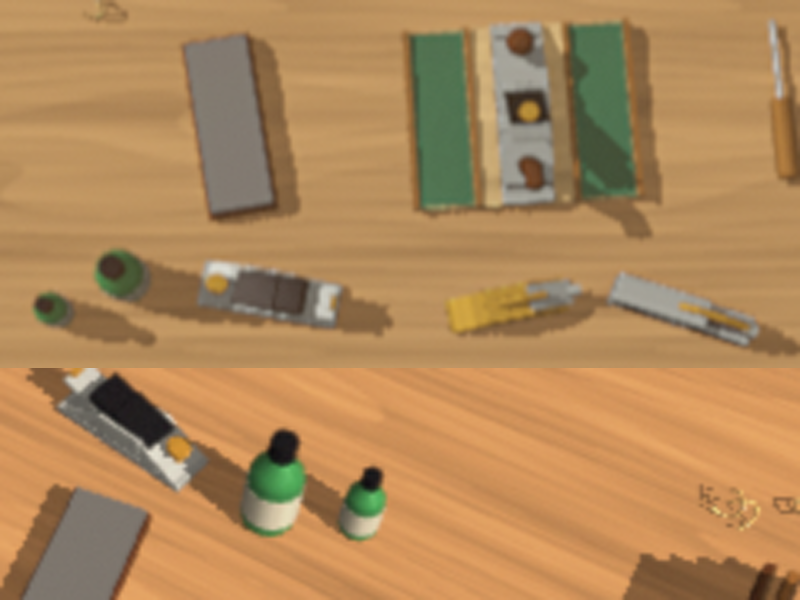

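Crop: the smaller bottle is the left one in top (about (216,231)) and the right one in scene (362,505 in the crop). It has a black cap, green body and pale label, and it measures about 36 mm wide against about 50 mm for the other, so it's the one meant. The block plane's knob end and the solid front of the shoulder plane both point left (+y). I'll move in and measure with the wrist camera on the way.

>>> {"op": "step_arm", "data": {"commands": [[1, 4, 3.5, 2, 0, 0, 0.12], [1, 8, 7, 4, 0, 0, 0.24], [1, 11, 9.5, 5, 0, 0, 0.36], [1, 14, 12, 7, 0, 0, 0.48], [1, 14, 12, 7, 0, 0, 0.48]]}}

```text
time: 0.52
tool_pos: [0.3639, -0.3536, 0.2977]
tool_rot: [3.141, -0.001, 0.924]
contact_force: [-0.3, -1.1, 0.7]
opening: 0.0917
grip_force: 0.0
```

>>> {"op": "step_arm", "data": {"commands": [[1, 1.5, 4, 0, 0, 0, 0.12], [1, 3, 7, 1, 0, 0, 0.24], [1, 4, 10, 2, 0, 0, 0.34], [1, 4, 10, 2, 0, 0, 0.34], [1, 4, 10, 2, 0, 0, 0.34]]}}

```text
time: 0.93
tool_pos: [0.4027, -0.2546, 0.3172]
tool_rot: [3.141, 0.001, 1.259]
contact_force: [-0.1, -1.0, -1.1]
opening: 0.0919
grip_force: 0.0
```

```bash
python3 - <<'E'
from h import *
o=observe();print(o["tool_pos"].round(4),o["tool_rot"].round(3),o["time"])
m=camera_model("wrist");print(K(m),np.array(m["world_to_cam"]).round(3).tolist())
cv2.imwrite("pics/w1.png",read_camera("wrist")[:,:,::-1])
E
```

```text
[ 0.4027 -0.2546  0.3172] [3.141e+00 1.000e-03 1.259e+00] 0.9333
344.37627240255284 [[0.952, -0.307, 0.001, -0.462], [0.295, 0.913, -0.283, 0.176], [0.086, 0.27, 0.959, -0.443], [0.0, 0.0, 0.0, 1.0]]
```

View pics/w1.png

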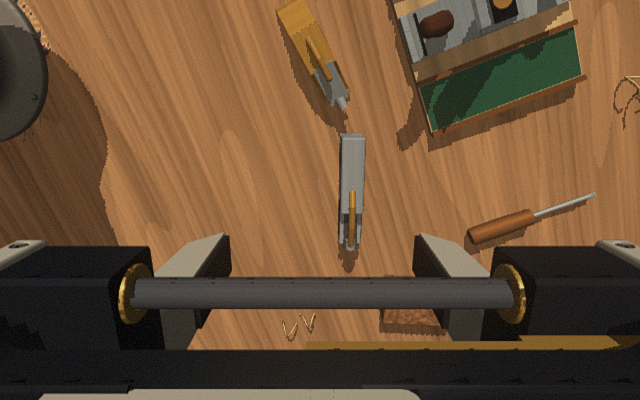

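Wrist view 1: shoulder plane at cols 340–365, rows 135–248 with its lever end low. Apron plane runs from (290,15) to (340,100), iron end toward the shoulder plane. The right lane is at (420–580, 35–130).

```bash
cat >> h.py <<'E'
def grey(im,smax=55,vmin=60):
    hsv=cv2.cvtColor(im,cv2.COLOR_BGR2HSV);return ((hsv[...,1]<smax)&(hsv[...,2]>vmin)).astype(np.uint8)*255
def green(im):
    hsv=cv2.cvtColor(im,cv2.COLOR_BGR2HSV);return ((hsv[...,0]>55)&(hsv[...,0]<95)&(hsv[...,1]>60)).astype(np.uint8)*255
E
python3 - <<'E'
from h import *
m=camera_model("wrist");im=cv2.imread("pics/w1.png")
g=grey(im);g[235:]=0
print(m["cx"],m["cy"])
for z in(.05,):
  [print(z,r) for r in rect(m,g,z,100)]
# front top edge & side lines of shoulder plane
for v in (140,150,160,170,180,185,190): 
    c=np.where(g[v,320:400])[0]+320; 
    if len(c): a,b=ray(m,c[0],v,.051),ray(m,c[-1]+1,v,.051);print(v,c[0],c[-1],a.round(4),b.round(4))
t=cv2.imread("pics/top0.png");mt=camera_model("top")
print("hsv lane",cv2.cvtColor(t,cv2.COLOR_BGR2HSV)[170,[338,390]],im[130:138,352].tolist())
for r in rect(mt,green(t),.012):print(r)
E
```

```text
321.5555159456038 195.78302657292838
0.05 (178.0, (682, -411), (79, 6), 3.4, [564.0, 204.0])
0.05 (1700.0, (427, -302), (133, 31), 72.2, [351.0, 191.0])
0.05 (681.5, (441, -180), (54, 24), -79.5, [332.0, 84.0])
0.05 (4496.0, (624, -153), (179, 53), 3.1, [479.0, 19.0])
140 342 365 [ 0.4329 -0.2426  0.051 ] [ 0.4608 -0.2517  0.051 ]
150 342 364 [ 0.4293 -0.2543  0.051 ] [ 0.4563 -0.2631  0.051 ]
160 341 364 [ 0.4244 -0.2659  0.051 ] [ 0.4528 -0.2751  0.051 ]
170 341 363 [ 0.4207 -0.278   0.051 ] [ 0.4482 -0.2869  0.051 ]
180 341 363 [ 0.4169 -0.2903  0.051 ] [ 0.4446 -0.2993  0.051 ]
185 341 363 [ 0.415  -0.2966  0.051 ] [ 0.4428 -0.3056  0.051 ]
190 341 363 [ 0.4131 -0.3029  0.051 ] [ 0.441 -0.312  0.051]
hsv lane [[ 60  76 114]
 [ 61  78 114]] [[56, 94, 139], [58, 97, 142], [56, 93, 141], [100, 117, 131], [131, 139, 143], [115, 125, 129], [106, 117, 121], [121, 134, 136]]
(672.0, (635, -58), (185, 51), 3.3, [338.0, 172.0])
(380.0, (665, -235), (146, 49), 4.3, [389.0, 161.0])
```

>>> {"op": "step_arm", "data": {"commands": [[1, 0, 4, 0, 0, 0, 0], [1, 0, 8, 0, 0, 0, 0], [1, 0, 12, 0, 0, 0, 0], [1, 0, 16, 0, 0, 0, 0], [1, 0, 16, 0, 0, 0, 0]]}}

```text
time: 1.4
tool_pos: [0.4013, -0.0914, 0.3164]
tool_rot: [-3.14, -0.002, 1.259]
contact_force: [-0.2, 0.0, 0.3]
opening: 0.0916
grip_force: 0.0
```

>>> {"op": "step_arm", "data": {"commands": [[1, 0, 4, 0, 0, 0, -0.12], [1, 0, 8, 0, 0, 0, -0.24], [1, 0, 9.5, 0, 0, 0, -0.36], [1, 0, 9.5, 0, 0, 0, -0.48], [1, 0, 9.5, 0, 0, 0, -0.6]]}}

```text
time: 1.82
tool_pos: [0.4021, -0.0008, 0.3161]
tool_rot: [-3.141, 0.001, 0.675]
contact_force: [-0.2, 0.2, -0.0]
opening: 0.0918
grip_force: 0.0
```

>>> {"op": "step_arm", "data": {"commands": [[1, 0, 0, 0, 0, 0, -0.12], [1, 0, 0, 0, 0, 0, -0.24], [1, 0, 0, 0, 0, 0, -0.36], [1, 0, 0, 0, 0, 0, -0.48], [1, 0, 0, 0, 0, 0, -0.6]]}}

```text
time: 2.23
tool_pos: [0.4023, -0.0023, 0.316]
tool_rot: [3.141, 0.001, 0.072]
contact_force: [-0.7, 0.3, 0.5]
opening: 0.0918
grip_force: 0.0
```

```bash
python3 - <<'E'
from h import *
o=observe();print(o["tool_pos"].round(4),o["tool_rot"].round(3),o["time"])
m=camera_model("wrist");np.save("m2.npy",m,allow_pickle=True)
cv2.imwrite("pics/w2.png",read_camera("wrist")[:,:,::-1])
E
```

```text
[ 0.4023 -0.0023  0.316 ] [3.141e+00 1.000e-03 7.200e-02] 2.2333
```

View pics/w2.png

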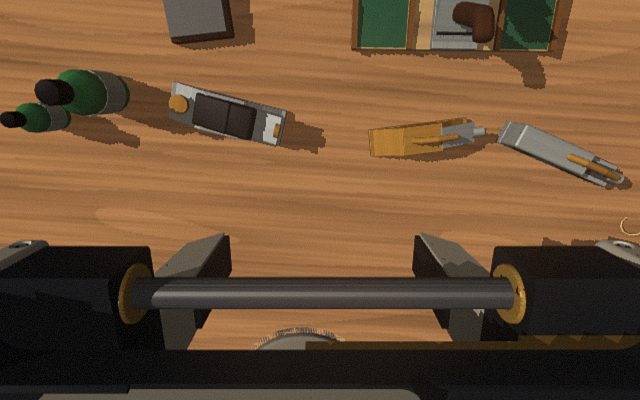

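Wrist view 2: block plane (170–285, 82–145) with its knob left; apron plane (370–485, 120–157); shoulder plane (500–623, 122–187). The small bottle is at (5–70, 103–132) with its base near col 65; the big one is above it at (35–130, 68–115).

```bash
python3 - <<'E'
from h import *
m=np.load("m2.npy",allow_pickle=True).item();im=cv2.imread("pics/w2.png")
hsv=cv2.cvtColor(im,cv2.COLOR_BGR2HSV);H,S,V=cv2.split(hsv)
print("cam",(-np.array(m["world_to_cam"])[:3,:3].T@np.array(m["world_to_cam"])[:3,3]).round(3))
b=grey(im,65,30);b[160:]=0
k=cv2.morphologyEx(b,cv2.MORPH_CLOSE,np.ones((5,5),np.uint8))
for z in(.034,.045):[print("block",z,r) for r in rect(m,k,z,900)]
y=((H>12)&(H<35)&(S>150)&(V>120)).astype(np.uint8)*255; y[:100]=0;y[200:]=0;y[:,:350]=0
[print("apr",r) for r in rect(m,y|0,.034,40)]
yy=y|b; yy[:110]=0;yy[165:]=0;yy[:,:360]=0;yy[:,490:]=0
[print("apr+iron",r) for r in rect(m,cv2.morphologyEx(yy,cv2.MORPH_CLOSE,np.ones((5,5),np.uint8)),.034,200)]
print(hsv[140,[375,385,395]].tolist())
for r in rect(m,green(im),.012,60):print("green",r)
cap=(V<45).astype(np.uint8)*255;cap[140:]=0;cap[:,90:]=0
[print("cap",r) for r in rect(m,cap,.08,30)]
# top view cap
t=cv2.imread("pics/top0.png");mt=camera_model("top");
hv=cv2.cvtColor(t,cv2.COLOR_BGR2HSV);c=(hv[...,2]<70).astype(np.uint8)*255;c[:,:200]=0;c[:,250:]=0;c[:205]=0;c[245:]=0
[print("captop",r) for r in rect(mt,c,.08,3)]
g=green(t);g[:,250:]=0;g[:,:200]=0
[print("gtop",r) for r in rect(mt,g,.045,10)]
E
```

```text
cam [0.478 0.003 0.474]
block 0.034 (1834.5, (432, -293), (139, 33), 72.7, [547.0, 145.0])
block 0.034 (3627.0, (444, 118), (141, 49), 79.7, [227.0, 115.0])
block 0.034 (1570.5, (567, -151), (62, 52), -85.9, [456.0, 21.0])
block 0.034 (1955.5, (554, 154), (68, 39), -80.7, [194.0, 17.0])
block 0.045 (1834.5, (433, -286), (136, 32), 72.7, [547.0, 145.0])
block 0.045 (3627.0, (445, 116), (138, 48), 79.7, [227.0, 115.0])
block 0.045 (1570.5, (564, -147), (61, 50), -85.9, [456.0, 21.0])
block 0.045 (1955.5, (552, 150), (66, 38), -80.7, [194.0, 17.0])
apr (186.0, (417, -348), (60, 7), 74.1, [587.0, 163.0])
apr (1866.0, (431, -116), (115, 38), -82.6, [412.0, 140.0])
apr+iron (3506.5, (434, -131), (162, 66), -84.0, [410.0, 135.0])
[[17, 185, 181], [17, 178, 178], [16, 176, 167]]
green (464.5, (422, 378), (39, 35), -85.9, [35.0, 118.0])
green (449.5, (459, 315), (53, 46), 0.9, [80.0, 94.0])
green (1518.0, (578, -242), (57, 53), -85.9, [530.0, 26.0])
green (1981.0, (566, -67), (57, 51), -85.9, [384.0, 22.0])
cap (326.5, (427, 343), (33, 16), -80.4, [15.0, 120.0])
cap (42.0, (432, 284), (21, 7), -4.9, [67.0, 118.0])
cap (65.5, (443, 266), (15, 11), 86.0, [82.0, 109.0])
cap (220.0, (428, 313), (32, 19), -14.2, [40.0, 120.0])
cap (809.5, (459, 290), (50, 26), -85.9, [62.0, 94.0])
captop (13.0, (422, 350), (13, 13), 2.2, [214.0, 230.0])
captop (30.5, (462, 282), (20, 20), 1.7, [235.0, 218.0])
```

>>> {"op": "step_arm", "data": {"commands": [[1, 1, 3, -2, 0, 0, 0.12], [1, 2, 6, -5, 0, 0, 0.24], [1, 3, 9, -8, 0, 0, 0.36], [1, 4, 12, -11, 0, 0, 0.48], [1, 4, 12, -11, 0, 0, 0.6]]}}

```text
time: 2.7
tool_pos: [0.4409, 0.1211, 0.2016]
tool_rot: [-3.136, 0.006, 0.69]
contact_force: [-0.6, -0.9, 0.0]
opening: 0.0919
grip_force: 0.0
```

>>> {"op": "step_arm", "data": {"commands": [[1, 0, 0, 0, 0, 0, 0.12], [1, 0, 0, 0, 0, 0, 0.24], [1, 0, 0, 0, 0, 0, 0.36], [1, 0, 0, 0, 0, 0, 0.48], [1, 0, 0, 0, 0, 0, 0.6]]}}

```text
time: 3.12
tool_pos: [0.4424, 0.118, 0.206]
tool_rot: [-3.141, 0.001, 1.288]
contact_force: [0.9, 0.1, 0.2]
opening: 0.0915
grip_force: 0.0
```

>>> {"op": "step_arm", "data": {"commands": [[1, 0, 0, 0, 0, 0, 0.12], [1, 0, 0, 0, 0, 0, 0.12], [1, 0, 0, 0, 0, 0, 0.12]]}}

```text
time: 3.37
tool_pos: [0.4424, 0.1183, 0.2063]
tool_rot: [-3.141, 0.0, 1.397]
contact_force: [0.1, -1.0, 0.6]
opening: 0.0917
grip_force: 0.0
```

```bash
python3 - <<'E'
from h import *
o=observe();print(o["tool_pos"].round(4),o["tool_rot"].round(3),o["time"])
m=camera_model("wrist");np.save("m3.npy",m,allow_pickle=True)
im=read_camera("wrist")[:,:,::-1].copy();cv2.imwrite("pics/w3.png",im)
E
```

```text
[0.4424 0.1183 0.2063] [-3.141  0.     1.397] 3.3667
```

View pics/w3.png

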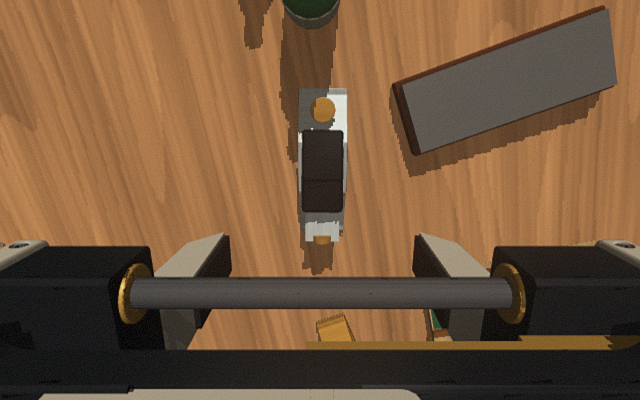

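Wrist view 3: block plane at cols 298–347, rows 88–245, knob at (322,110). The whole diamond plate is visible, with top corners near (400,85), (608,10), (616,87), (418,153).

```bash
python3 - <<'E'
from h import *
m=np.load("m3.npy",allow_pickle=True).item();im=cv2.imread("pics/w3.png")
g=grey(im,75,25);g[240:]=0;g=cv2.morphologyEx(g,cv2.MORPH_OPEN,np.ones((3,3),np.uint8))
for r in rect(m,g,.025,900):print("z25",r)
for r in rect(m,g,.034,900):print("z34",r)
for v in (95,110,130,150,170,190,205,220):
    c=np.where(g[v,280:370])[0]+280
    if len(c):
        a,b=ray(m,c[0],v,.034),ray(m,c[-1]+1,v,.034);print(v,c[0],c[-1],((a+b)/2).round(4)[:2],np.linalg.norm(a-b).round(4))
for v in (86,88,90):print(v,ray(m,322,v,.0).round(4),ray(m,322,v,.012).round(4))
print("knob z45",ray(m,322,110,.045).round(4))
E
```

```text
z25 (983.5, (433, 62), (45, 32), -9.9, [322.0, 225.0])
z25 (2817.5, (447, 145), (109, 49), 80.1, [322.0, 144.0])
z25 (15412.5, (629, 171), (191, 69), 10.0, [513.0, 81.0])
z34 (983.5, (433, 66), (44, 31), -9.9, [322.0, 225.0])
z34 (2817.5, (447, 146), (106, 48), 80.1, [322.0, 144.0])
z34 (15412.5, (625, 172), (186, 67), 10.0, [513.0, 81.0])
95 299 346 [0.4566 0.1919] 0.0442
110 299 346 [0.4543 0.1787] 0.0447
130 299 346 [0.4511 0.1606] 0.0454
150 298 346 [0.4474 0.142 ] 0.0471
170 298 346 [0.444  0.1226] 0.0479
190 299 345 [0.4405 0.1026] 0.0468
220 300 343 [0.4346 0.0714] 0.0449
86 [0.4572 0.2006 0.    ] [0.4571 0.2003 0.012 ]
88 [0.4568 0.1987 0.    ] [0.4568 0.1985 0.012 ]
90 [0.4565 0.1968 0.    ] [0.4565 0.1966 0.012 ]
knob z45 [0.4534 0.1793 0.045 ]
```

>>> {"op": "step_arm", "data": {"commands": [[1, 0.45, 2, -4, 0, 0, 0], [1, 0.45, 2, -8, 0, 0, 0], [1, 0.45, 2, -12, 0, 0, 0], [1, 0.45, 2, -16, 0, 0, 0], [1, 0.45, 2, -19.5, 0, 0, 0]]}}

```text
time: 3.83
tool_pos: [0.4461, 0.139, 0.0095]
tool_rot: [-3.141, 0.0, 1.399]
contact_force: [-0.1, 0.4, 0.3]
opening: 0.0917
grip_force: 0.0
```

```bash
python3 - <<'E'
from h import *
t=cv2.imread("pics/top0.png");mt=camera_model("top");m2=np.load("m2.npy",allow_pickle=True).item();w2=cv2.imread("pics/w2.png")
bc=np.array([.638,-.147]);a=np.radians(3.4);R=np.array([[np.cos(a),np.sin(a)],[-np.sin(a),np.cos(a)]])
for n,im,m,(u0,u1,v0,v1) in(("top",t,mt,(350,378,138,202)),("w2",w2,m2,(440,500,0,50))):
    hsv=cv2.cvtColor(im,cv2.COLOR_BGR2HSV);H,S,V=cv2.split(hsv)
    k=((S>70)&(V<115)&((H<20)|(H>170))).astype(np.uint8)*255;r=np.zeros_like(k);r[v0:v1,u0:u1]=k[v0:v1,u0:u1]
    for c in cv2.findContours(r,cv2.RETR_EXTERNAL,cv2.CHAIN_APPROX_NONE)[0]:
        if cv2.contourArea(c)<8:continue
        print(n,cv2.boundingRect(c))
        for z in(.05,.08,.11):
            P=np.array([R@(ray(m,u,v,z)[:2]-bc) for u,v in c[:,0]]);print("  ",z,"xb",P[:,0].min().round(3),P[:,0].max().round(3),"yb",P[:,1].min().round(3),P[:,1].max().round(3))
o=observe();print(o["tool_pos"].round(4),o["tool_rot"].round(3),o["contact_force"].round(1),o["time"])
E
```

```text
top (362, 184, 8, 10)
   0.05 xb -0.088 -0.056 yb -0.013 0.011
   0.08 xb -0.094 -0.062 yb -0.009 0.014
   0.11 xb -0.099 -0.069 yb -0.006 0.017
top (359, 164, 13, 9)
   0.05 xb -0.015 0.015 yb -0.024 0.017
   0.08 xb -0.022 0.007 yb -0.021 0.019
   0.11 xb -0.029 -0.001 yb -0.017 0.022
top (359, 145, 8, 7)
   0.05 xb 0.06 0.082 yb -0.013 0.011
   0.08 xb 0.051 0.073 yb -0.01 0.014
   0.11 xb 0.043 0.064 yb -0.007 0.017
w2 (452, 0, 48, 50)
   0.05 xb -0.099 -0.049 yb -0.043 0.015
   0.08 xb -0.103 -0.056 yb -0.029 0.025
   0.11 xb -0.106 -0.063 yb -0.015 0.035
[0.4461 0.139  0.0095] [-3.141  0.     1.399] [-0.1  0.4  0.3] 3.8333
```

>>> {"op": "step_arm", "data": {"commands": [[1, -0.15, -0.9, 0.2, 0, 0, 0], [0, -0.15, -0.9, 0.2, 0, 0, 0], [0, -0.15, -0.9, 0.2, 0, 0, 0], [0, -0.15, -0.9, 0.2, 0, 0, 0], [0, -0.15, -0.9, 0.2, 0, 0, 0]], "grip_force": 35}}

```text
time: 4.25
tool_pos: [0.4469, 0.1304, 0.0161]
tool_rot: [3.137, -0.001, 1.401]
contact_force: [0.2, 0.2, -0.2]
opening: 0.0696
grip_force: 0.0
```

>>> {"op": "step_arm", "data": {"commands": [[0, 0, 0, 0, 0, 0, 0], [0, 0, 0, 0, 0, 0, 0], [0, 0, 0, 0, 0, 0, 0], [0, 0, 0, 0, 0, 0, 0], [0, 0, 0, 0, 0, 0, 0]]}}

```text
time: 4.67
tool_pos: [0.4452, 0.1305, 0.0144]
tool_rot: [3.141, -0.0, 1.401]
contact_force: [-1.0, 0.0, 7.7]
opening: 0.0479
grip_force: 35.0
```

>>> {"op": "step_arm", "data": {"commands": [[0, 0, 0, 3, 0, 0, 0], [0, 0, 0, 7, 0, 0, 0], [0, 0.5, -2, 11, 0, 0, -0.11], [0, 2, -4.5, 14, 0, 0, -0.22], [0, 3.5, -7, 17, 0, 0, -0.33]]}}

```text
time: 5.08
tool_pos: [0.4777, 0.0622, 0.1823]
tool_rot: [-3.14, 0.001, 1.068]
contact_force: [1.4, 0.4, -8.0]
opening: 0.0478
grip_force: 35.0
```

>>> {"op": "step_arm", "data": {"commands": [[0, 2, -3, 2.5, 0, 0, -0.12], [0, 4, -6, 5, 0, 0, -0.24], [0, 6, -9, 7.5, 0, 0, -0.36], [0, 8, -12, 10, 0, 0, -0.48], [0, 10, -15, 13, 0, 0, -0.6]]}}

```text
time: 5.5
tool_pos: [0.5724, -0.0799, 0.3015]
tool_rot: [-3.139, 0.003, 0.465]
contact_force: [1.7, -0.0, -7.4]
opening: 0.0475
grip_force: 35.0
```

>>> {"op": "step_arm", "data": {"commands": [[0, 1, -3, 0, 0, 0, -0.12], [0, 2, -5.5, 0, 0, 0, -0.24], [0, 2, -5.5, 0, 0, 0, -0.36], [0, 2, -5.5, 0, 0, 0, -0.41], [0, 2, -5.5, 0, 0, 0, -0.41]]}}

```text
time: 5.92
tool_pos: [0.5921, -0.1339, 0.3]
tool_rot: [-3.14, 0.004, 0.059]
contact_force: [1.1, -0.2, -8.6]
opening: 0.0478
grip_force: 35.0
```

```bash
python3 - <<'E'
from h import *
o=observe();print(o["tool_pos"].round(4),o["tool_rot"].round(3),o["time"],o["opening"])
m=camera_model("wrist");np.save("m4.npy",m,allow_pickle=True)
im=read_camera("wrist")[:,:,::-1].copy();cv2.imwrite("pics/w4.png",im)
E
```

```text
[ 0.5921 -0.1339  0.3   ] [-3.14   0.004  0.059] 5.9167 0.04784593484065986
```

View pics/w4.png

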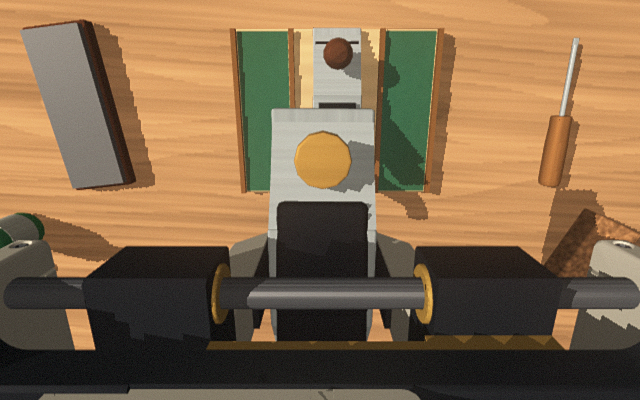

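Wrist view 4: board with left lane at cols 240–290, right lane at cols 383–435, rows 30–190, knob at (338,53). The plate is at upper left, top corners about (22,30), (82,22), (124,182), (75,188).

```bash
python3 - <<'E'
from h import *
m=np.load("m4.npy",allow_pickle=True).item();im=cv2.imread("pics/w4.png")
g=green(im);L=[];RR=[]
for v in range(36,186,10):
    c=np.where(g[v,225:300])[0]+225; d=np.where(g[v,378:450])[0]+378
    row=[v]
    if len(c): L.append([ray(m,c[0],v,.012)[:2],ray(m,c[-1]+1,v,.012)[:2]]);row+=[c[0],c[-1]]
    if len(d): RR.append(ray(m,d[-1]+1,v,.012)[:2]);row+=[d[0],d[-1]]
    print(row)
L=np.array(L);RR=np.array(RR)
fit=lambda P:np.polyfit(P[:,0],P[:,1],1)
for n,P in(("L out",L[:,0]),("L in",L[:7,1]),("R out",RR)):
    k=fit(P);print(n,"yaw",np.degrees(np.arctan(k[0])).round(2),"y at x=.64",np.polyval(k,.64).round(4),"resid",np.abs(np.polyval(k,P[:,0])-P[:,1]).max().round(4))
for u in(255,270,400,420):
    v=np.where(g[:,u])[0];print(u,v[0],v[-1],ray(m,u,v[0],.012).round(4),ray(m,u,v[-1]+1,.012).round(4))
hsv=cv2.cvtColor(im,cv2.COLOR_BGR2HSV)
p=((hsv[...,1]<60)&(hsv[...,2]>60)).astype(np.uint8)*255;p[200:]=0;p[:,160:]=0
for r in rect(m,p,.025,500):print("plate",r)
print("knob top",ray(m,338,53,.07).round(3))
E
```

```text
[36, np.int64(242), np.int64(286), np.int64(389), np.int64(434)]
[46, np.int64(242), np.int64(286), np.int64(386), np.int64(434)]
[56, np.int64(243), np.int64(287), np.int64(386), np.int64(433)]
[66, np.int64(243), np.int64(287), np.int64(388), np.int64(432)]
[76, np.int64(245), np.int64(287), np.int64(384), np.int64(431)]
[86, np.int64(245), np.int64(288), np.int64(384), np.int64(431)]
[96, np.int64(245), np.int64(288), np.int64(383), np.int64(430)]
[106, np.int64(245), np.int64(288), np.int64(383), np.int64(429)]
[116, np.int64(245), np.int64(270), np.int64(382), np.int64(428)]
[126, np.int64(248), np.int64(271), np.int64(382), np.int64(427)]
[136, np.int64(248), np.int64(270), np.int64(381), np.int64(426)]
[146, np.int64(248), np.int64(270), np.int64(381), np.int64(425)]
[156, np.int64(248), np.int64(270), np.int64(380), np.int64(425)]
[166, np.int64(250), np.int64(269), np.int64(381), np.int64(424)]
[176, np.int64(250), np.int64(269), np.int64(380), np.int64(413)]
L out yaw 3.21 y at x=.64 -0.0363 resid 0.0018
L in yaw 3.92 y at x=.64 -0.0912 resid 0.0004
R out yaw 2.0 y at x=.64 -0.2659 resid 0.0099
255 32 189 [ 0.7331 -0.0472  0.012 ] [ 0.5387 -0.0477  0.012 ]
270 32 165 [ 0.7341 -0.0649  0.012 ] [ 0.5728 -0.0674  0.012 ]
400 32 189 [ 0.743  -0.2183  0.012 ] [ 0.5501 -0.2422  0.012 ]
420 32 328 [ 0.7444 -0.2419  0.012 ] [ 0.3328 -0.2999  0.012 ]
plate (8744.5, (630, 170), (190, 68), 10.1, [73.0, 104.0])
knob top [ 0.71  -0.145  0.07 ]
```

```bash
python3 - <<'E'
from h import *
m=np.load("m4.npy",allow_pickle=True).item();im=cv2.imread("pics/w4.png")
T=np.array([.5921,-.1339]);a=.059;R=np.array([[np.cos(a),np.sin(a)],[-np.sin(a),np.cos(a)]])
f=lambda u,v,z:(R@(ray(m,u,v,z)[:2]-T)).round(4)
zs=.3-.0144
print("knob",f(322.5,158,zs+.045),"front edge L/R z+5",f(273,110,zs+.005),f(375,110,zs+.005),"black",f(278,205,zs+.034),f(367,205,zs+.034))
g=green(im)
for n,(c0,c1) in(("L",(225,300)),("R",(378,450))):
    P=[]
    for v in range(36,106,5):
        c=np.where(g[v,c0:c1])[0]+c0;P.append([ray(m,c[0],v,.012)[:2],ray(m,c[-1]+1,v,.012)[:2]])
    P=np.array(P)
    for i in(0,1):
        k=np.polyfit(P[:,i,0],P[:,i,1],1);print(n,i,np.degrees(np.arctan(k[0])).round(2),np.polyval(k,[.64,.70]).round(4))
print(im[70,228:248].tolist())
E
```

```text
knob [ 0.0535 -0.001 ] front edge L/R z+5 [0.0691 0.0222] [ 0.069  -0.0258] black [0.0315 0.0177] [ 0.0315 -0.0198]
L 0 2.34 [-0.0353 -0.0329]
L 1 3.7 [-0.091  -0.0871]
R 0 0.47 [-0.2068 -0.2063]
R 1 3.92 [-0.2676 -0.2635]
[[104, 162, 219], [98, 155, 217], [106, 162, 219], [102, 158, 217], [81, 132, 190], [55, 100, 155], [53, 96, 151], [58, 99, 157], [56, 102, 158], [31, 67, 103], [42, 60, 91], [60, 93, 92], [51, 75, 61], [52, 74, 59], [50, 77, 61], [77, 115, 76], [77, 116, 79], [74, 113, 77], [74, 109, 71], [78, 118, 81]]
```

>>> {"op": "step_arm", "data": {"commands": [[0, 2, 3, 0, 0, 0, 0], [0, 4, 6, -2, 0, 0, 0], [0, 5, 7.4, -6, 0, 0, 0], [0, 5, 7.4, -10, 0, 0, 0], [0, 5, 7.4, -14, 0, 0, 0]]}}

```text
time: 6.38
tool_pos: [0.6426, -0.0572, 0.16]
tool_rot: [-3.141, 0.001, 0.067]
contact_force: [0.2, -0.3, -8.3]
opening: 0.0479
grip_force: 35.0
```

>>> {"op": "step_arm", "data": {"commands": [[0, 0, 0, -4, 0, 0, 0], [0, 0, 0, -7, 0, 0, 0], [0, 0, 0, -10, 0, 0, 0], [0, 0, 0, -10.5, 0, 0, 0], [0, 0, 0, -10.5, 0, 0, 0]]}}

```text
time: 6.8
tool_pos: [0.6408, -0.0587, 0.0547]
tool_rot: [-3.14, 0.006, 0.063]
contact_force: [-0.4, -1.2, -6.3]
opening: 0.0478
grip_force: 35.0
```

>>> {"op": "step_arm", "data": {"commands": [[0, 0.1, -0.15, -0.8, 0, 0, 0], [0, 0.1, -0.15, -1.6, 0, 0, 0], [0, 0.1, -0.15, -2.2, 0, 0, 0], [0, 0.1, -0.15, -2.6, 0, 0, 0], [0, 0.1, -0.15, -2.7, 0, 0, 0]]}}

```text
time: 7.22
tool_pos: [0.6436, -0.061, 0.0301]
tool_rot: [-3.142, 0.001, 0.061]
contact_force: [0.1, 0.6, -6.8]
opening: 0.0473
grip_force: 35.0
```

>>> {"op": "step_arm", "data": {"commands": [[0, 0, 0, -0.1, 0, 0, 0], [0, 0, 0, -0.1, 0, 0, 0]]}}

```text
time: 7.38
tool_pos: [0.644, -0.0611, 0.0296]
tool_rot: [3.141, -0.0, 0.061]
contact_force: [-0.2, -0.1, -7.7]
opening: 0.0477
grip_force: 35.0
```

>>> {"op": "step_arm", "data": {"commands": [[0, -0.15, 0.05, -0.2, 0, 0, 0], [0, -0.15, 0.05, -0.3, 0, 0, 0], [0, -0.15, 0.05, -0.35, 0, 0, 0], [0, -0.15, 0.05, -0.35, 0, 0, 0]]}}

```text
time: 7.72
tool_pos: [0.6422, -0.0605, 0.0265]
tool_rot: [3.142, -0.0, 0.061]
contact_force: [-3.0, 0.1, -0.9]
opening: 0.0478
grip_force: 35.0
```

>>> {"op": "step_arm", "data": {"commands": [[0.66, 0, 0, -0.05, 0, 0, 0], [0.66, 0, 0, -0.05, 0, 0, 0], [0.66, 0, 0, -0.05, 0, 0, 0], [0.66, 0, 0, 1.5, 0, 0, 0], [0.66, 0, 0, 4.5, 0, 0, 0]]}}

```text
time: 8.13
tool_pos: [0.6403, -0.0602, 0.0681]
tool_rot: [-3.14, 0.006, 0.061]
contact_force: [-0.5, 0.1, -0.7]
opening: 0.0606
grip_force: 0.0
```

>>> {"op": "step_arm", "data": {"commands": [[0.8, 0, 0, 4, 0, 0, 0], [1, -1, -2, 8, 0, 0, 0], [1, -3, -5, 12, 0, 0, 0], [1, -5, -8, 16, 0, 0, 0], [1, -5, -8, 20, 0, 0, 0]]}}

```text
time: 8.55
tool_pos: [0.5939, -0.1372, 0.2503]
tool_rot: [3.141, 0.002, 0.06]
contact_force: [1.2, -0.1, -0.1]
opening: 0.0884
grip_force: 0.0
```

```bash
python3 - <<'E'
from h import *
o=observe();print(o["tool_pos"].round(4),o["tool_rot"].round(3),o["time"],o["opening"])
m=camera_model("wrist");np.save("m5.npy",m,allow_pickle=True)
im=read_camera("wrist")[:,:,::-1].copy();cv2.imwrite("pics/w5.png",im)
E
```

```text
[ 0.5939 -0.1372  0.2503] [3.141e+00 2.000e-03 6.000e-02] 8.55 0.08840368649934752
```

View pics/w5.png

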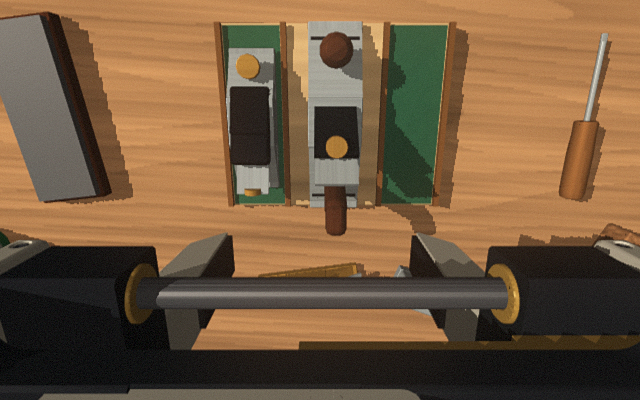

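Wrist view 5: block plane (228–272, 47–195) stands in the left lane (about 222–284, 25–205). The right lane (388–447) is empty. Checking centring numerically.

```bash
python3 - <<'E'
from h import *
m=np.load("m5.npy",allow_pickle=True).item();im=cv2.imread("pics/w5.png")
T=np.array([.5939,-.1372]);a=.060;R=np.array([[np.cos(a),np.sin(a)],[-np.sin(a),np.cos(a)]])
f=lambda u,v,z:(R@(ray(m,u,v,z)[:2]-T)).round(4)
hsv=cv2.cvtColor(im,cv2.COLOR_BGR2HSV)
for v in (36,60,90,120,150,180,200):
    print(v,"".join("%d:%d/%d/%d "%(u,*hsv[v,u]) for u in list(range(216,236))) if v in(120,) else "")
g=green(im);
for v in(32,36,40,90,120,150,200):
    c=np.where(g[v,210:295])[0]+210;print(v,c[0],c[-1],f(c[0],v,.012),f(c[-1]+1,v,.012))
    d=np.where(g[v,380:460])[0]+380;print("   R",d[0],d[-1],f(d[0],v,.012),f(d[-1]+1,v,.012))
k=grey(im,75,25);k[:,:225]=0;k[:,280:]=0
for v in(60,80,100,120,140,160,180):
    c=np.where(k[v])[0];print("blk",v,c[0],c[-1],f(c[0],v,.046),f(c[-1]+1,v,.046))
c=np.where(k[:,250])[0];c=c[c<200];print("front",c[0],f(250,c[0],.016),"lane ends",[(v[0],v[-1],f(u,v[0],.012)[0],f(u,v[-1]+1,.012)[0]) for u in(278,400) for v in [np.where(g[:215,u])[0]]])
E
```

```text
36 
60 
90 
120 216:15/138/191 217:15/143/192 218:14/146/192 219:15/136/195 220:14/140/195 221:14/153/168 222:13/174/133 223:13/169/131 224:12/173/137 225:13/171/136 226:12/168/126 227:17/53/131 228:30/19/162 229:24/28/138 230:6/69/52 231:10/101/38 232:7/77/43 233:9/93/44 234:15/89/46 235:9/85/42 
150 
180 
200 
32 229 278 [0.1388 0.0963] [0.1388 0.0437]
   R 394 445 [ 0.1387 -0.0772] [ 0.1387 -0.1319]
36 228 278 [0.1349 0.0976] [0.1349 0.0439]
   R 396 445 [ 0.1349 -0.0795] [ 0.1349 -0.1323]
40 229 278 [0.131  0.0969] [0.131 0.044]
   R 396 444 [ 0.131  -0.0798] [ 0.131  -0.1317]
90 277 280 [0.0805 0.048 ] [0.0805 0.0436]
   R 388 440 [ 0.0804 -0.0741] [ 0.0804 -0.1324]
120 278 281 [0.0482 0.0481] [0.0482 0.0436]
   R 386 437 [ 0.0481 -0.0736] [ 0.0481 -0.1322]
150 279 282 [0.0143 0.0481] [0.0143 0.0435]
   R 385 434 [ 0.0142 -0.0742] [ 0.0142 -0.1319]
200 239 283 [-0.0461  0.0984] [-0.0461  0.0443]
   R 385 429 [-0.0462 -0.0773] [-0.0463 -0.1316]
blk 60 228 276 [0.1083 0.0909] [0.1083 0.0428]
blk 80 227 279 [0.0897 0.0933] [0.0897 0.0405]
blk 100 226 276 [0.0705 0.0958] [0.0704 0.0442]
blk 120 227 277 [0.0506 0.0964] [0.0506 0.0439]
blk 140 229 279 [0.0302 0.0959] [0.0301 0.0426]
blk 160 233 279 [0.009  0.0933] [0.009  0.0433]
blk 180 236 279 [-0.0129  0.0916] [-0.0129  0.044 ]
front 48 [0.1227 0.0744] lane ends [(np.int64(26), np.int64(202), np.float64(0.1445), np.float64(-0.0499)), (np.int64(26), np.int64(197), np.float64(0.1445), np.float64(-0.0437))]
```

Block plane is centred to within about 2 mm. Next, the shoulder plane.

>>> {"op": "step_arm", "data": {"commands": [[1, -3, -3, 0, 0, 0, 0.12], [1, -6, -6, 0, 0, 0, 0.24], [1, -9, -9, 0, 0, 0, 0.36], [1, -11.5, -11.5, -2, 0, 0, 0.48], [1, -14, -14, -4, 0, 0, 0.6]]}}

```text
time: 9.02
tool_pos: [0.4604, -0.2722, 0.2147]
tool_rot: [3.136, -0.001, 0.657]
contact_force: [0.4, -1.1, 0.1]
opening: 0.0918
grip_force: 0.0
```

>>> {"op": "step_arm", "data": {"commands": [[1, -2.6, -2.4, -1, 0, 0, 0.12], [1, -2.6, -2.4, -2, 0, 0, 0.24], [1, -2.6, -2.4, -3, 0, 0, 0.36], [1, -2.6, -2.4, -4, 0, 0, 0.48], [1, -2.6, -2.4, -5, 0, 0, 0.595]]}}

```text
time: 9.43
tool_pos: [0.435, -0.2951, 0.1632]
tool_rot: [3.14, 0.001, 1.252]
contact_force: [0.4, 0.6, -0.6]
opening: 0.0921
grip_force: 0.0
```

>>> {"op": "step_arm", "data": {"commands": [[1, 0, 0, -0.5, 0, 0, 0], [1, 0, 0, -0.5, 0, 0, 0]]}}

```text
time: 9.6
tool_pos: [0.4346, -0.2942, 0.1574]
tool_rot: [-3.141, -0.0, 1.243]
contact_force: [-0.1, 0.3, -0.3]
opening: 0.0923
grip_force: 0.0
```

```bash
python3 - <<'E'
from h import *
o=observe();print(o["tool_pos"].round(4),o["tool_rot"].round(3),o["time"],o["opening"])
m=camera_model("wrist");np.save("m6.npy",m,allow_pickle=True)
im=read_camera("wrist")[:,:,::-1].copy();cv2.imwrite("pics/w6.png",im)
g=grey(im,60,60);T=o["tool_pos"][:2];a=o["tool_rot"][2];R=np.array([[np.cos(a),np.sin(a)],[-np.sin(a),np.cos(a)]])
f=lambda u,v,z:(R@(ray(m,u,v,z)[:2]-T)*1000).round(1)
for v in range(40,260,15):
    c=np.where(g[v,250:400])[0]+250
    if len(c)>8:print(v,c[0],c[-1],f(c[0],v,.051),f(c[-1]+1,v,.051))
c=np.where(g[:250,322])[0];print(c[0],c[-1],f(322,c[0],.051))
E
```

```text
[ 0.4346 -0.2942  0.1574] [-3.141 -0.     1.243] 9.6 0.09228105634169752
40 260 298 [112.5  43.4] [112.5  15.9]
55 269 306 [102.7  37.5] [102.6  10.3]
70 278 305 [92.6 31.4] [92.6 11.2]
130 298 335 [49.8 17.8] [ 49.8 -11. ]
145 299 335 [38.4 17.2] [ 38.4 -11.1]
160 299 335 [26.8 17.5] [ 26.8 -11.3]
175 300 335 [14.8 16.9] [ 14.8 -11.4]
190 300 335 [ 2.6 17.1] [  2.6 -11.6]
205 301 335 [-9.9 16.5] [ -9.9 -11.7]
220 301 335 [-22.8  16.8] [-22.8 -11.9]
235 301 335 [-36.1  17. ] [-36.1 -12. ]
250 303 335 [-49.6  15.5] [-49.6 -12.2]
121 209 [56.4 -0.4]
```

>>> {"op": "step_arm", "data": {"commands": [[1, -0.65, -0.73, -3, 0, 0, 0.012], [1, -0.65, -0.73, -7, 0, 0, 0.012], [1, -0.65, -0.73, -11, 0, 0, 0.012], [1, -0.65, -0.73, -13.5, 0, 0, 0.012], [1, -0.65, -0.73, -13.7, 0, 0, 0.012]]}}

```text
time: 10.07
tool_pos: [0.4264, -0.3, 0.0175]
tool_rot: [-3.135, -0.003, 1.256]
contact_force: [-0.5, 1.2, 0.8]
opening: 0.0918
grip_force: 0.0
```

>>> {"op": "step_arm", "data": {"commands": [[0, 0, 0, 0, 0, 0, 0], [0, 0, 0, 0, 0, 0, 0], [0, 0, 0, 0, 0, 0, 0], [0, 0, 0, 0, 0, 0, 0], [0, 0, 0, 0, 0, 0, 0]], "grip_force": 35}}

```text
time: 10.48
tool_pos: [0.429, -0.3024, 0.0227]
tool_rot: [3.139, 0.001, 1.258]
contact_force: [-0.2, -0.8, -0.0]
opening: 0.0634
grip_force: 0.0
```

>>> {"op": "step_arm", "data": {"commands": [[0, 0, 0, 0, 0, 0, 0], [0, 0, 0, 0, 0, 0, 0], [0, 0, 0, 0, 0, 0, 0], [0, 0, 0, 0, 0, 0, 0], [0, 0, 0, 0, 0, 0, 0]]}}

```text
time: 10.9
tool_pos: [0.4284, -0.3018, 0.0212]
tool_rot: [3.141, 0.0, 1.258]
contact_force: [0.7, -0.2, -4.0]
opening: 0.0296
grip_force: 20.6
```

>>> {"op": "step_arm", "data": {"commands": [[0, 0, 0, 0, 0, 0, 0], [0, 0, 0, 3, 0, 0, 0], [0, 0, 0, 7, 0, 0, -0.12], [0, 1, 0.5, 11, 0, 0, -0.24], [0, 4, 1, 14, 0, 0, -0.36]]}}

```text
time: 11.32
tool_pos: [0.4649, -0.2917, 0.1624]
tool_rot: [-3.139, 0.001, 0.89]
contact_force: [2.4, -2.0, -5.7]
opening: 0.0299
grip_force: 35.0
```

>>> {"op": "step_arm", "data": {"commands": [[0, 4, 1, 0, 0, 0, -0.12], [0, 8, 2, 0, 0, 0, -0.24], [0, 12, 3, 0, 0, 0, -0.36], [0, 15, 4, 0, 0, 0, -0.48], [0, 18.9, 5.7, 0, 0, 0, -0.6]]}}

```text
time: 11.73
tool_pos: [0.6555, -0.2352, 0.1586]
tool_rot: [-3.14, 0.004, 0.291]
contact_force: [1.3, -1.5, -5.3]
opening: 0.0299
grip_force: 35.0
```

>>> {"op": "step_arm", "data": {"commands": [[0, 0, 0, 0, 0, 0, -0.12], [0, 0, 0, 0, 0, 0, -0.238], [0, 0, 0, -3, 0, 0, -0.238], [0, 0, 0, -4, 0, 0, -0.238], [0, 0, 0, -4, 0, 0, -0.238]]}}

```text
time: 12.15
tool_pos: [0.6526, -0.2338, 0.1148]
tool_rot: [-3.136, 0.01, 0.061]
contact_force: [-1.0, 0.6, -5.9]
opening: 0.0298
grip_force: 35.0
```

>>> {"op": "step_arm", "data": {"commands": [[0, 0.2, 0, -3, 0, 0, 0], [0, 0.2, 0, -5.5, 0, 0, 0], [0, 0.2, 0, -6.5, 0, 0, 0], [0, 0.2, 0, -6.5, 0, 0, 0], [0, 0.2, 0, -6.5, 0, 0, 0]]}}

```text
time: 12.57
tool_pos: [0.6577, -0.2354, 0.0559]
tool_rot: [-3.141, 0.0, 0.06]
contact_force: [0.5, -0.0, -5.6]
opening: 0.0297
grip_force: 35.0
```

>>> {"op": "step_arm", "data": {"commands": [[0, 0, 0.1, -1, 0, 0, 0], [0, 0, 0.1, -1.8, 0, 0, 0], [0, 0, 0.1, -2.1, 0, 0, 0], [0, 0, 0.1, -2.25, 0, 0, 0], [0, 0, 0.1, -2.25, 0, 0, 0]]}}

```text
time: 12.98
tool_pos: [0.6576, -0.2341, 0.0335]
tool_rot: [3.142, 0.0, 0.06]
contact_force: [-0.1, 1.5, -3.2]
opening: 0.0299
grip_force: 35.0
```

>>> {"op": "step_arm", "data": {"commands": [[0, 0, 0, -0.1, 0, 0, 0], [0.48, 0, 0, -0.1, 0, 0, 0], [0.48, 0, 0, -0.1, 0, 0, 0], [0.48, 0, 0, -0.1, 0, 0, 0], [0.48, 0, 0, 2.5, 0, 0, 0]]}}

```text
time: 13.4
tool_pos: [0.6549, -0.2331, 0.053]
tool_rot: [-3.137, 0.008, 0.06]
contact_force: [-0.1, 0.8, -0.9]
opening: 0.0438
grip_force: 0.0
```

>>> {"op": "step_arm", "data": {"commands": [[0.48, 0, 0, 4, 0, 0, 0], [1, -1, 2, 8, 0, 0, 0], [1, -3.5, 5, 11, 0, 0, 0], [1, -6, 9, 15, 0, 0, 0], [1, -6, 9, 19, 0, 0, 0]]}}

```text
time: 13.82
tool_pos: [0.5995, -0.1485, 0.2257]
tool_rot: [-3.139, 0.004, 0.061]
contact_force: [0.6, -2.0, -0.5]
opening: 0.0665
grip_force: 0.0
```

```bash
python3 - <<'E'
from h import *
o=observe();print(o["tool_pos"].round(4),o["tool_rot"].round(3),o["time"],o["opening"])
m=camera_model("wrist");np.save("m7.npy",m,allow_pickle=True)
im=read_camera("wrist")[:,:,::-1].copy();cv2.imwrite("pics/w7.png",im)
E
```

```text
[ 0.5995 -0.1485  0.2257] [-3.139  0.004  0.061] 13.8167 0.0664590913614312
```

View pics/w7.png

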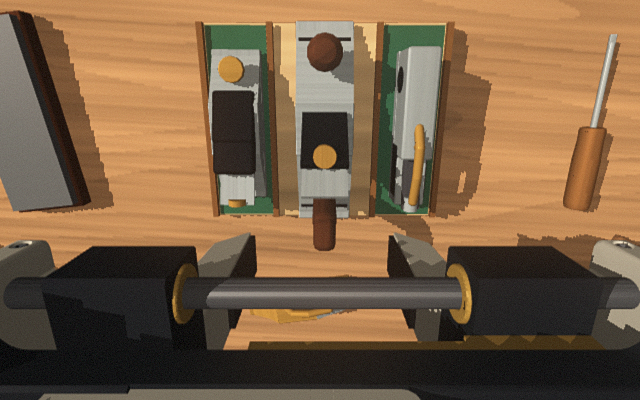

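Wrist view 7: shoulder plane stands in the right lane. Its top face is at cols 400–440, rows 46–210, with the inner side visible to its left; the lane spans cols 380–450. Checking numerically.

```bash
python3 - <<'E'
from h import *
m=np.load("m7.npy",allow_pickle=True).item();im=cv2.imread("pics/w7.png")
T=np.array([.5995,-.1485]);a=.061;R=np.array([[np.cos(a),np.sin(a)],[-np.sin(a),np.cos(a)]])
f=lambda u,v,z:(R@(ray(m,u,v,z)[:2]-T)*1000).round(1)
hsv=cv2.cvtColor(im,cv2.COLOR_BGR2HSV);gr=green(im)
for v in(35,70,90,110):
    print(v," ".join("%d:%d/%d/%d"%(u,*hsv[v,u]) for u in range(376,456,2)))
    L=np.where(gr[v,195:275])[0]+195;r=np.where(gr[v,376:456])[0]+376
    print(" L",L[0],L[-1],f(L[0],v,.012),f(L[-1]+1,v,.012)," R",r[0],r[-1],f(r[0],v,.012),f(r[-1]+1,v,.012))
    k=np.where((hsv[v,396:450,1]<45)&(hsv[v,396:450,2]>110))[0]+396
    if len(k):print(" top face",k[0],k[-1],f(k[0],v,.063),f(k[-1]+1,v,.063))
c=np.where((hsv[:,425,1]<45)&(hsv[:,425,2]>110))[0];print("front",c[0],f(425,c[0],.063));c=np.where(gr[:230,447])[0];c2=np.where(gr[:,390])[0];print(f(390,c2[0],.012),c2[0])
E
```

```text
35 376:15/139/181 378:14/168/141 380:12/162/143 382:14/164/145 384:53/70/73 386:44/76/70 388:48/64/68 390:58/73/94 392:65/91/104 394:64/99/98 396:59/83/104 398:62/87/105 400:61/91/104 402:59/81/101 404:63/79/106 406:58/85/105 408:59/84/100 410:64/83/105 412:59/81/104 414:57/86/104 416:61/73/105 418:62/83/105 420:62/83/98 422:60/86/104 424:64/85/102 426:60/77/106 428:59/83/108 430:57/81/107 432:60/77/109 434:58/81/104 436:56/83/105 438:60/78/104 440:61/78/102 442:61/89/100 444:33/90/145 446:12/165/119 448:13/165/139 450:13/172/139 452:13/169/136 454:15/143/118
 L 211 265 [131.6 109. ] [131.6  54.6]  R 390 443 [131.6 -67.8] [ 131.6 -121.1]
70 376:12/144/85 378:13/140/91 380:12/142/90 382:54/81/63 384:62/72/67 386:56/77/66 388:53/81/66 390:54/73/66 392:62/63/61 394:58/71/61 396:17/26/138 398:28/22/153 400:9/46/39 402:24/30/43 404:23/24/140 406:27/20/143 408:30/17/214 410:22/22/174 412:28/19/176 414:32/24/172 416:23/20/168 418:28/21/170 420:30/17/170 422:27/17/169 424:25/20/168 426:21/21/171 428:22/16/173 430:26/21/171 432:27/17/166 434:27/16/159 436:26/23/164 438:30/17/146 440:49/54/80 
[... 925 characters left out ...]
62/85 380:60/68/68 382:59/82/65 384:55/71/68 386:56/85/63 388:65/95/102 390:67/94/103 392:67/104/101 394:33/23/136 396:22/28/138 398:18/24/137 400:20/28/135 402:26/26/137 404:30/22/163 406:33/14/197 408:22/16/174 410:24/22/176 412:25/19/174 414:33/18/169 416:21/19/172 418:23/19/164 420:35/17/164 422:25/17/168 424:22/17/168 426:25/20/167 428:21/16/162 430:24/23/167 432:27/17/161 434:18/16/161 436:44/32/87 438:15/134/74 440:14/151/81 442:16/158/87 444:14/144/92 446:14/136/111 448:15/137/112 450:14/126/117 452:14/136/118 454:13/139/123
 L 264 268 [59.6 60. ] [59.6 54.8]  R 380 392 [ 59.7 -61.5] [ 59.7 -75.1]
 top face 396 435 [ 62.  -67.6] [  62.  -103.7]
front 46 [115.4 -89.2]
[139.7 -67.4] 26
```

Shoulder plane centred within about 2 mm. Next, the apron plane.

>>> {"op": "step_arm", "data": {"commands": [[1, -4, 0.5, 0, 0, 0, 0.12], [1, -8, 1, 0, 0, 0, 0.24], [1, -12, 1.5, 0, 0, 0, 0.36], [1, -16, 1.9, 0, 0, 0, 0.48], [1, -16.5, 1.9, -2, 0, 0, 0.6]]}}

```text
time: 14.28
tool_pos: [0.4342, -0.1321, 0.2096]
tool_rot: [3.137, -0.002, 0.666]
contact_force: [2.2, -0.5, -0.4]
opening: 0.0918
grip_force: 0.0
```

>>> {"op": "step_arm", "data": {"commands": [[1, 0, 0, -0.5, 0, 0, 0.12], [1, 0, 0, -1, 0, 0, 0.24], [1, 0, 0, -2, 0, 0, 0.36], [1, 0, 0, -3, 0, 0, 0.48], [1, 0, 0, -3, 0, 0, 0.6]]}}

```text
time: 14.7
tool_pos: [0.4369, -0.1324, 0.1752]
tool_rot: [-3.14, -0.0, 1.266]
contact_force: [-0.7, 0.2, 0.2]
opening: 0.0921
grip_force: 0.0
```

>>> {"op": "step_arm", "data": {"commands": [[1, 0, 0, 0, 0, 0, 0.12], [1, 0, 0, 0, 0, 0, 0.24], [1, 0, 0, 0, 0, 0, 0.36], [1, 0, 0, 0, 0, 0, 0.43], [1, 0, 0, 0, 0, 0, 0.43]]}}

```text
time: 15.12
tool_pos: [0.4378, -0.1328, 0.1767]
tool_rot: [3.14, 0.001, 1.693]
contact_force: [0.7, 0.0, 0.5]
opening: 0.0916
grip_force: 0.0
```

```bash
python3 - <<'E'
from h import *
o=observe();print(o["tool_pos"].round(4),o["tool_rot"].round(3),o["time"],o["opening"])
m=camera_model("wrist");np.save("m8.npy",m,allow_pickle=True)
im=read_camera("wrist")[:,:,::-1].copy();cv2.imwrite("pics/w8.png",im)
E
```

```text
[ 0.4378 -0.1328  0.1767] [3.140e+00 1.000e-03 1.693e+00] 15.1167 0.09164038348742394
```

View pics/w8.png

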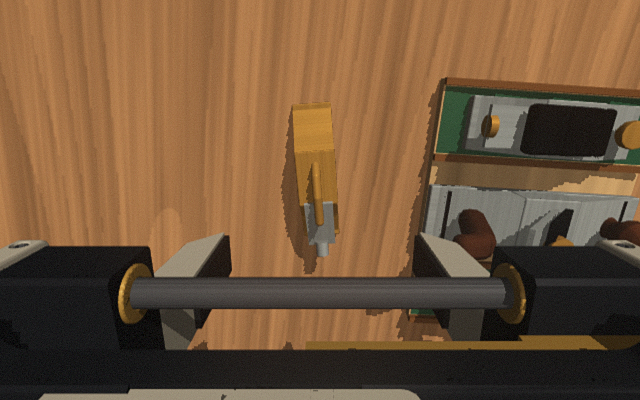

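Wrist view 8: apron plane at cols 291–338, rows 103–255, brass front at the top, iron tail at (320,248).

```bash
python3 - <<'E'
from h import *
m=np.load("m8.npy",allow_pickle=True).item();im=cv2.imread("pics/w8.png")
T=np.array([.4378,-.1328]);a=1.693;R=np.array([[np.cos(a),np.sin(a)],[-np.sin(a),np.cos(a)]])
f=lambda u,v,z:(R@(ray(m,u,v,z)[:2]-T)*1000).round(1)
hsv=cv2.cvtColor(im,cv2.COLOR_BGR2HSV);H,S,V=cv2.split(hsv)
print([tuple(map(int,hsv[150,u])) for u in range(284,346,3)])
k=((S>185)|(S<60)).astype(np.uint8)*255
for v in range(100,250,12):
    c=np.where(k[v,285:345])[0]+285
    if len(c):
        p,q=f(c[0],v,.03),f(c[-1]+1,v,.03);print(v,c[0],c[-1],p,q,((p+q)/2).round(1))
for v in(101,103,105):print(v,f(311,v,.005),f(311,v,.02))
E
```

```text
[(15, 145, 174), (14, 141, 103), (14, 142, 111), (15, 143, 107), (18, 181, 187), (18, 172, 191), (17, 180, 186), (17, 181, 189), (18, 173, 190), (18, 175, 192), (16, 186, 173), (17, 170, 178), (18, 179, 161), (16, 178, 166), (17, 178, 185), (18, 183, 171), (17, 182, 168), (15, 148, 162), (14, 148, 159), (14, 149, 175), (13, 148, 171)]
112 317 317 [60.9  3.9] [60.9  3. ] [60.9  3.4]
172 301 321 [ 8.2 18.6] [ 8.2 -0.4] [8.2 9.1]
184 306 331 [-3.  14.2] [-3.  -9.5] [-3.   2.3]
196 321 328 [-14.5   0.5] [-14.5  -6.9] [-14.5  -3.2]
208 302 335 [-26.1  18.2] [-26.1 -13.5] [-26.1   2.3]
220 302 333 [-38.   18.4] [-38.  -11.7] [-38.    3.4]
232 305 333 [-50.2  15.8] [-50.2 -11.8] [-50.2   2. ]
244 309 327 [-62.6  12.1] [-62.6  -6.2] [-62.6   2.9]
101 [69.6  9.7] [69.9  9.2]
103 [67.8  9.7] [68.2  9.3]
105 [66.   9.7] [66.5  9.3]
```

```bash
python3 - <<'E'
from h import *
m=np.load("m8.npy",allow_pickle=True).item();im=cv2.imread("pics/w8.png")
T=np.array([.4378,-.1328]);a=1.693;R=np.array([[np.cos(a),np.sin(a)],[-np.sin(a),np.cos(a)]])
f=lambda u,v,z:(R@(ray(m,u,v,z)[:2]-T)*1000).round(1)
S=cv2.medianBlur(cv2.cvtColor(im,cv2.COLOR_BGR2HSV),5)[...,1]
for v in range(104,236,8):
    c=np.where((S[v,285:345]>160)|(S[v,285:345]<90))[0]+285
    if len(c):
        p,q=f(c[0],v,.034),f(c[-1]+1,v,.034);print(v,c[0],c[-1],p,q,((p+q)/2).round(1))
E
```

```text
104 295 330 [67.7 22.4] [67.7 -8. ] [67.7  7.2]
112 292 330 [61.1 25.1] [61.1 -8.1] [61.1  8.5]
120 293 331 [54.5 24.4] [54.5 -9. ] [54.5  7.7]
128 293 332 [47.7 24.5] [47.7 -9.9] [47.7  7.3]
136 294 332 [40.9 23.8] [40.9 -9.9] [40.9  7. ]
144 294 333 [34. 24.] [ 34.  -10.9] [34.   6.6]
152 294 334 [27.  24.2] [ 27.  -11.8] [27.   6.2]
160 295 334 [19.9 23.4] [ 19.9 -11.9] [19.9  5.7]
168 296 335 [12.7 22.7] [ 12.7 -12.9] [12.7  4.9]
176 296 335 [ 5.4 22.9] [  5.4 -12.9] [5.4 5. ]
184 297 336 [-2.  22.1] [ -2.  -13.9] [-2.   4.1]
192 298 336 [-9.5 21.4] [ -9.5 -14. ] [-9.5  3.7]
200 299 337 [-17.1  20.6] [-17.1 -15. ] [-17.1   2.8]
208 300 337 [-24.8  19.8] [-24.8 -15.1] [-24.8   2.4]
216 302 337 [-32.6  18.1] [-32.6 -15.2] [-32.6   1.5]
224 303 338 [-40.5  17.3] [-40.5 -16.3] [-40.5   0.5]
232 308 337 [-48.5  12.7] [-48.6 -15.4] [-48.6  -1.4]
```

>>> {"op": "step_arm", "data": {"commands": [[1, -0.6, 0.23, -3, 0, 0, 0.07], [1, -0.6, 0.23, -7, 0, 0, 0.07], [1, -0.6, 0.23, -11, 0, 0, 0.07], [1, -0.6, 0.23, -15, 0, 0, 0.07], [1, -0.6, 0.23, -16.4, 0, 0, 0.07]]}}

```text
time: 15.58
tool_pos: [0.4291, -0.1292, 0.0084]
tool_rot: [-3.137, -0.003, 1.757]
contact_force: [-1.4, 1.1, -0.3]
opening: 0.0917
grip_force: 0.0
```

>>> {"op": "step_arm", "data": {"commands": [[1, 0, 0, 0, 0, 0, 0], [0, 0, 0, 0, 0, 0, 0], [0, 0, 0, 0, 0, 0, 0], [0, 0, 0, 0, 0, 0, 0], [0, 0, 0, 0, 0, 0, 0]], "grip_force": 30}}

```text
time: 16.0
tool_pos: [0.4324, -0.1306, 0.0137]
tool_rot: [3.139, 0.002, 1.76]
contact_force: [0.1, 0.0, 0.6]
opening: 0.0696
grip_force: 0.0
```

>>> {"op": "step_arm", "data": {"commands": [[0, 0, 0, 0, 0, 0, 0], [0, 0, 0, 0, 0, 0, 0], [0, 0, 0, 0, 0, 0, 0], [0, 0, 0, 0, 0, 0, 0], [0, 0, 0, 0, 0, 0, 0]]}}

```text
time: 16.42
tool_pos: [0.4316, -0.1302, 0.0124]
tool_rot: [3.141, 0.0, 1.76]
contact_force: [1.3, 0.7, -1.4]
opening: 0.0363
grip_force: 0.6
```

>>> {"op": "step_arm", "data": {"commands": [[0, 0, 0, 0, 0, 0, 0], [0, 0, 0, 3, 0, 0, 0], [0, 0, 0, 7, 0, 0, -0.12], [0, 0, 2, 11, 0, 0, -0.24], [0, 1, 5, 13, 0, 0, -0.36]]}}

```text
time: 16.83
tool_pos: [0.4408, -0.0833, 0.1438]
tool_rot: [3.139, 0.001, 1.398]
contact_force: [1.7, -0.6, -4.2]
opening: 0.0359
grip_force: 30.0
```

>>> {"op": "step_arm", "data": {"commands": [[0, 2, 3, 0, 0, 0, -0.12], [0, 4, 6, 0, 0, 0, -0.24], [0, 6, 9, 0, 0, 0, -0.36], [0, 8, 12, 0, 0, 0, -0.48], [0, 10, 15, 0, 0, 0, -0.6]]}}

```text
time: 17.25
tool_pos: [0.5404, 0.0688, 0.1402]
tool_rot: [-3.14, 0.001, 0.823]
contact_force: [1.2, -0.4, -4.3]
opening: 0.036
grip_force: 30.0
```

>>> {"op": "step_arm", "data": {"commands": [[0, 2, 3, 0, 0, 0, -0.12], [0, 4, 6, 0, 0, 0, -0.24], [0, 6, 9, 0, 0, 0, -0.36], [0, 8.7, 10.2, 0, 0, 0, -0.48], [0, 8.7, 10.2, 0, 0, 0, -0.6]]}}

```text
time: 17.67
tool_pos: [0.6302, 0.1725, 0.139]
tool_rot: [-3.141, -0.001, 0.226]
contact_force: [-1.1, -0.9, -4.7]
opening: 0.0359
grip_force: 30.0
```

>>> {"op": "step_arm", "data": {"commands": [[0, 0, 0, 0, 0, 0, -0.024], [0, 0, 0, -4, 0, 0, -0.024], [0, 0, 0, -6, 0, 0, -0.024], [0, 0, 0, -6, 0, 0, -0.024], [0, 0, 0, -6, 0, 0, -0.024]]}}

```text
time: 18.08
tool_pos: [0.6259, 0.1685, 0.0797]
tool_rot: [-3.141, 0.004, 0.206]
contact_force: [0.2, 0.3, -3.6]
opening: 0.0361
grip_force: 30.0
```

>>> {"op": "step_arm", "data": {"commands": [[0, 0, 0, -1.5, 0, 0, -0.03], [0, 0, 0, -2.8, 0, 0, -0.03], [0, 0, 0, -2.8, 0, 0, -0.03], [0, 0, 0, -2.8, 0, 0, -0.03], [0, 0, 0, -2.8, 0, 0, -0.03]]}}

```text
time: 18.5
tool_pos: [0.6285, 0.1692, 0.055]
tool_rot: [3.141, -0.003, 0.176]
contact_force: [0.7, -0.4, -4.3]
opening: 0.0358
grip_force: 30.0
```

>>> {"op": "step_arm", "data": {"commands": [[0, 0.05, 0.25, -1, 0, 0, 0], [0, 0.05, 0.25, -1.4, 0, 0, 0], [0, 0.05, 0.25, -1.65, 0, 0, 0], [0, 0.05, 0.25, -1.7, 0, 0, 0], [0, 0.05, 0.25, -1.7, 0, 0, 0]]}}

```text
time: 18.92
tool_pos: [0.6278, 0.172, 0.0374]
tool_rot: [-3.142, -0.0, 0.176]
contact_force: [-4.4, 0.5, 5.9]
opening: 0.0356
grip_force: 30.0
```

Contact reached. Release, lift and check.

>>> {"op": "step_arm", "data": {"commands": [[0.6, 0, 0, 0, 0, 0, 0], [0.6, 0, 0, 0, 0, 0, 0], [0.6, 0, 0, 0, 0, 0, 0], [0.7, 0, 0, 2.5, 0, 0, 0], [0.8, 0, 0, 6, 0, 0, 0]]}}

```text
time: 19.33
tool_pos: [0.6257, 0.1713, 0.0929]
tool_rot: [-3.142, 0.008, 0.175]
contact_force: [1.4, 0.2, 0.8]
opening: 0.064
grip_force: 0.0
```

>>> {"op": "step_arm", "data": {"commands": [[1, 0, 0, 4, 0, 0, 0], [1, -2, 0, 8, 0, 0, 0], [1, -5, 0, 11, 0, 0, 0], [1, -8, 0, 13, 0, 0, 0], [1, -8, 0, 13, 0, 0, 0]]}}

```text
time: 19.75
tool_pos: [0.5458, 0.1725, 0.232]
tool_rot: [-3.141, -0.007, 0.177]
contact_force: [2.3, 1.2, 0.6]
opening: 0.0913
grip_force: 0.0
```

```bash
python3 - <<'E'
from h import *
o=observe();print(o["tool_pos"].round(4),o["tool_rot"].round(3),o["time"],o["opening"])
m=camera_model("wrist");np.save("m9.npy",m,allow_pickle=True)
im=read_camera("wrist")[:,:,::-1].copy();cv2.imwrite("pics/w9.png",im)
E
```

```text
[0.5458 0.1725 0.232 ] [-3.141 -0.007  0.177] 19.75 0.09127626000653732
```

View pics/w9.png

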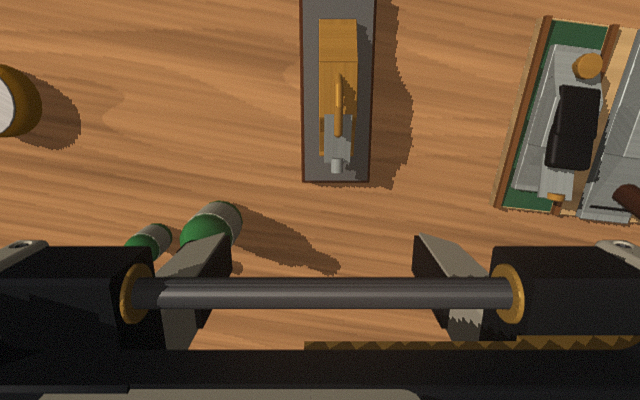

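Wrist view 9: apron plane (320–357, 18–170) is on the plate (302–372, 0–182), laterally centred within about 1 px after the height correction. The bottles are at (150,238) small and (210,225) large.

>>> {"op": "step_arm", "data": {"commands": [[1, -2, 3, 1, 0, 0, 0.12], [1, -4, 6, 2, 0, 0, 0.24], [1, -6.5, 9, 3, 0, 0, 0.36], [1, -9, 13, 3, 0, 0, 0.48], [1, -11, 16, 3, 0, 0, 0.6]]}}

```text
time: 20.22
tool_pos: [0.4378, 0.333, 0.2555]
tool_rot: [3.141, -0.0, 0.78]
contact_force: [1.1, 0.2, -0.6]
opening: 0.0917
grip_force: 0.0
```

>>> {"op": "step_arm", "data": {"commands": [[1, -1.2, 1.7, 0, 0, 0, 0.12], [1, -1.2, 1.7, 0, 0, 0, 0.24], [1, -1.2, 1.7, 0, 0, 0, 0.36], [1, -1.2, 1.7, 0, 0, 0, 0.48], [1, -1.2, 1.7, 0, 0, 0, 0.6]]}}

```text
time: 20.63
tool_pos: [0.4264, 0.3491, 0.2545]
tool_rot: [-3.141, 0.001, 1.382]
contact_force: [0.1, 0.0, -0.2]
opening: 0.0916
grip_force: 0.0
```

>>> {"op": "step_arm", "data": {"commands": [[1, 0, 0, 0, 0, 0, 0.12], [1, 0, 0, 0, 0, 0, 0.24], [1, 0, 0, 0, 0, 0, 0.36], [1, 0, 0, 0, 0, 0, 0.48], [1, 0, 0, 0, 0, 0, 0.6]]}}

```text
time: 21.05
tool_pos: [0.4266, 0.3488, 0.2545]
tool_rot: [-3.14, 0.0, 1.981]
contact_force: [-0.9, -0.4, 1.2]
opening: 0.0915
grip_force: 0.0
```

>>> {"op": "step_arm", "data": {"commands": [[1, 0, 0, 0, 0, 0, 0.11], [1, 0, 0, 0, 0, 0, 0.11], [1, 0, 0, 0, 0, 0, 0.11]]}}

```text
time: 21.3
tool_pos: [0.4264, 0.3487, 0.2549]
tool_rot: [-3.14, 0.0, 2.082]
contact_force: [-0.7, 0.9, 0.6]
opening: 0.0917
grip_force: 0.0
```

```bash
python3 - <<'E'
from h import *
o=observe();print(o["tool_pos"].round(4),o["tool_rot"].round(3),o["time"],o["opening"])
m=camera_model("wrist");np.save("m10.npy",m,allow_pickle=True)
im=read_camera("wrist")[:,:,::-1].copy();cv2.imwrite("pics/w10.png",im)
m=np.load("m9.npy",allow_pickle=True).item()
T=np.array([.5458,.1725]);a=.177;R=np.array([[np.cos(a),np.sin(a)],[-np.sin(a),np.cos(a)]])
f=lambda u,v,z:(R@(ray(m,u,v,z)[:2]-T)*1000).round(1)
print("apron front",f(338,18,.03),"plate rear",f(336,181,.025),"lat",f(302,100,.025),f(373,100,.025),f(319.5,45,.059),f(357.5,45,.059))
E
```

```text
[0.4264 0.3487 0.2549] [-3.14   0.     2.082] 21.3 0.09173969067733047
apron front [147.1 -16.4] plate rear [-13.  -16.4] lat [72.2 19.3] [ 72.1 -53.3] [119.6   1.1] [119.5 -32.7]
```

View pics/w10.png

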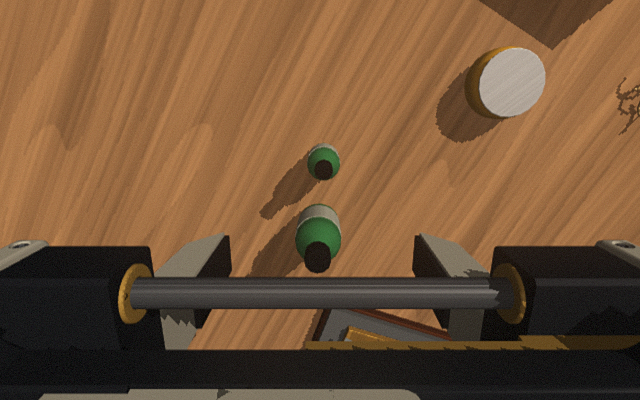

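Wrist view 10: the small bottle is at (323,161) with its cap at (323,169). The big bottle is directly below it, body (318,235), cap (318,257), and the wax tin is at (508,82).

```bash
python3 - <<'E'
from h import *
m=np.load("m10.npy",allow_pickle=True).item();im=cv2.imread("pics/w10.png")
V=cv2.cvtColor(im,cv2.COLOR_BGR2HSV)[...,2]
T=np.array([.4264,.3487]);a=2.082;R=np.array([[np.cos(a),np.sin(a)],[-np.sin(a),np.cos(a)]])
f=lambda u,v,z:(R@(ray(m,u,v,z)[:2]-T)*1000).round(1)
k=(V<45).astype(np.uint8)*255;k[:150]=0;k[275:]=0;k[:,:300]=0;k[:,345:]=0
for c in cv2.findContours(k,0,1)[0]:
    if cv2.contourArea(c)>60:
        (u,v),r=cv2.minEnclosingCircle(c);print("cap",(u,v),r,f(u,v,.078),f(u,v,.115))
g=green(im)
for v in range(150,182,5):
    c=np.where(g[v,300:345])[0]+300
    if len(c):print(v,c[0],c[-1],f(c[0],v,.045),f(c[-1]+1,v,.045))
for v in(210,225,240):
    c=np.where(g[v,290:350])[0]+290
    if len(c):print("big",v,c[0],c[-1],f(c[0],v,.06),f(c[-1]+1,v,.06))
print("label far edges",f(323,145,.03),f(318,205,.04))
E
```

```text
cap (317.1611633300781, 256.78924560546875) 15.363614082336426 [-90.9   5.4] [-72.5   4.8]
cap (322.9230651855469, 169.9423065185547) 10.00056266784668 [ 3.8 -0.7] [11.8 -0.6]
150 322 327 [18.5  0.2] [18.5 -6.2]
155 319 336 [13.1  3.5] [ 13.1 -15.9]
160 328 338 [ 7.7 -6.2] [  7.7 -18.1]
165 334 338 [  2.2 -12.8] [  2.2 -18.2]
big 225 309 333 [-61.6  14.5] [-61.6 -12.9]
big 240 300 339 [-79.4  24.7] [-79.4 -19.7]
label far edges [21.7 -0.9] [-45.1   4.8]
```

>>> {"op": "step_arm", "data": {"commands": [[1, -0.2, 0.3, -4, 0, 0, 0], [1, -0.2, 0.3, -8, 0, 0, 0], [1, -0.2, 0.3, -12, 0, 0, 0], [1, -0.2, 0.3, -13, 0, 0, 0], [1, -0.2, 0.3, -13, 0, 0, 0]]}}

```text
time: 21.77
tool_pos: [0.4225, 0.3507, 0.1231]
tool_rot: [-3.135, 0.0, 2.083]
contact_force: [-0.8, -0.2, 0.5]
opening: 0.0919
grip_force: 0.0
```

>>> {"op": "step_arm", "data": {"commands": [[1, 0, 0, -3, 0, 0, 0], [1, 0, 0, -6, 0, 0, 0], [1, 0, 0, -9, 0, 0, 0], [1, 0, 0, -10.8, 0, 0, 0], [1, 0, 0, -10.8, 0, 0, 0]]}}

```text
time: 22.18
tool_pos: [0.4237, 0.3515, 0.0168]
tool_rot: [-3.139, 0.0, 2.084]
contact_force: [-1.5, -0.6, 0.4]
opening: 0.0918
grip_force: 0.0
```

>>> {"op": "step_arm", "data": {"commands": [[0, 0, 0, 0, 0, 0, 0], [0, 0, 0, 0, 0, 0, 0], [0, 0, 0, 0, 0, 0, 0], [0, 0, 0, 0, 0, 0, 0], [0, 0, 0, 0, 0, 0, 0]], "grip_force": 15}}

```text
time: 22.6
tool_pos: [0.4246, 0.3522, 0.0193]
tool_rot: [3.139, -0.0, 2.085]
contact_force: [-0.2, -0.2, -0.3]
opening: 0.0634
grip_force: 0.0
```

>>> {"op": "step_arm", "data": {"commands": [[0, 0, 0, 0, 0, 0, 0], [0, 0, 0, 0, 0, 0, 0], [0, 0, 0, 0, 0, 0, 0], [0, 0, 0, 0, 0, 0, 0], [0, 0, 0, 0, 0, 0, 0]]}}

```text
time: 23.02
tool_pos: [0.4241, 0.3518, 0.018]
tool_rot: [3.141, 0.0, 2.085]
contact_force: [0.1, -0.3, 1.0]
opening: 0.0356
grip_force: 15.0
```

>>> {"op": "step_arm", "data": {"commands": [[0, 0, 0, 3, 0, 0, 0], [0, 0, 0, 7, 0, 0, 0], [0, 0, 0, 11, 0, 0, 0], [0, 0, 0, 15, 0, 0, 0], [0, 0, 0, 17, 0, 0, 0]]}}

```text
time: 23.43
tool_pos: [0.4251, 0.3525, 0.1928]
tool_rot: [3.135, -0.0, 2.085]
contact_force: [0.0, 0.4, -0.6]
opening: 0.0354
grip_force: 15.0
```

>>> {"op": "step_arm", "data": {"commands": [[0, 2, -3, 0, 0, 0, 0], [0, 4, -6, 0, 0, 0, 0], [0, 6.2, -9, 0, 0, 0, 0], [0, 8.4, -12, 0, 0, 0, 0], [0, 10.5, -15, 0, 0, 0, 0]]}}

```text
time: 23.85
tool_pos: [0.5294, 0.2002, 0.1877]
tool_rot: [-3.141, -0.0, 2.086]
contact_force: [-0.1, 0.3, -1.5]
opening: 0.0359
grip_force: 15.0
```

>>> {"op": "step_arm", "data": {"commands": [[0, 2, -3, 0, 0, 0, 0], [0, 4, -6, 0, 0, 0, 0], [0, 6.2, -9, 0, 0, 0, 0], [0, 8.4, -12, 0, 0, 0, 0], [0, 10.5, -14.7, 0, 0, 0, 0]]}}

```text
time: 24.27
tool_pos: [0.6345, 0.0526, 0.1874]
tool_rot: [-3.141, -0.0, 2.085]
contact_force: [0.3, 0.4, -1.6]
opening: 0.0354
grip_force: 15.0
```

>>> {"op": "step_arm", "data": {"commands": [[0, 0, 0, -3, 0, 0, 0], [0, 0, 0, -7, 0, 0, 0], [0, 0, 0, -11, 0, 0, 0], [0, 0, 0, -14.5, 0, 0, 0], [0, 0, 0, -14.5, 0, 0, 0]]}}

```text
time: 24.68
tool_pos: [0.6283, 0.0547, 0.0347]
tool_rot: [-3.128, -0.008, 2.085]
contact_force: [-2.4, -0.0, -2.5]
opening: 0.0356
grip_force: 15.0
```

>>> {"op": "step_arm", "data": {"commands": [[0, 0, 0, -0.8, 0, 0, 0], [0, 0, 0, -1.4, 0, 0, 0], [0, 0, 0, -1.9, 0, 0, 0], [0, 0, 0, -1.9, 0, 0, 0], [0, 0, 0, -1.9, 0, 0, 0]]}}

```text
time: 25.1
tool_pos: [0.6347, 0.0548, 0.0253]
tool_rot: [3.14, 0.001, 2.085]
contact_force: [-1.2, -0.5, -0.7]
opening: 0.0354
grip_force: 15.0
```

>>> {"op": "step_arm", "data": {"commands": [[0, 0, 0, -0.3, 0, 0, 0], [0, 0, 0, -0.5, 0, 0, 0], [0, 0, 0, -0.6, 0, 0, 0], [0, 0, 0, -0.65, 0, 0, 0], [0, 0, 0, -0.65, 0, 0, 0]]}}

```text
time: 25.52
tool_pos: [0.634, 0.0547, 0.018]
tool_rot: [3.141, 0.0, 2.085]
contact_force: [-1.3, 0.4, 3.3]
opening: 0.0354
grip_force: 15.0
```

>>> {"op": "step_arm", "data": {"commands": [[0.7, 0, 0, 0, 0, 0, 0], [0.7, 0, 0, 0, 0, 0, 0], [0.7, 0, 0, 0, 0, 0, 0], [0.7, 0, 0, 0, 0, 0, 0], [0.7, 0, 0, 3, 0, 0, 0]]}}

```text
time: 25.93
tool_pos: [0.6301, 0.0547, 0.042]
tool_rot: [-3.132, -0.006, 2.085]
contact_force: [-0.7, 0.0, 0.0]
opening: 0.0622
grip_force: 0.0
```

>>> {"op": "step_arm", "data": {"commands": [[0.8, 0, 0, 4, 0, 0, 0], [0.9, 0, 0, 8, 0, 0, 0], [1, 0, 0, 12, 0, 0, 0], [1, -4, 0, 15, 0, 0, 0], [1, -8, 0, 17, 0, 0, 0]]}}

```text
time: 26.35
tool_pos: [0.5652, 0.0545, 0.2146]
tool_rot: [3.137, 0.003, 2.085]
contact_force: [-1.0, 0.3, -0.2]
opening: 0.0905
grip_force: 0.0
```

>>> {"op": "step_arm", "data": {"commands": [[1, -4, 0, 2, 0, 0, 0], [1, -8, 1, 4, 0, 0, 0], [1, -12, 2, 4, 0, 0, 0], [1, -16, 3, 4, 0, 0, 0], [1, -17, 3, 4, 0, 0, 0]]}}

```text
time: 26.77
tool_pos: [0.3893, 0.0858, 0.2525]
tool_rot: [-3.141, -0.001, 2.086]
contact_force: [0.2, 0.6, 0.3]
opening: 0.0921
grip_force: 0.0
```

```bash
python3 - <<'E'
from h import *
t=read_camera("top")[:,:,::-1];s=read_camera("scene")[:,:,::-1]
a=cv2.resize(t[130:245,200:450],(640,294),interpolation=cv2.INTER_CUBIC)
b=cv2.resize(s[160:300,190:440],(536,300),interpolation=cv2.INTER_CUBIC)
b=np.hstack([b,np.zeros((300,104,3),np.uint8)])
cv2.imwrite("pics/end.png",np.vstack([a,b]))
o=observe();print(o["tool_pos"],o["time"])
E
```

```text
[0.39161633 0.08522543 0.2528128 ] 26.8667
```

View pics/end.png

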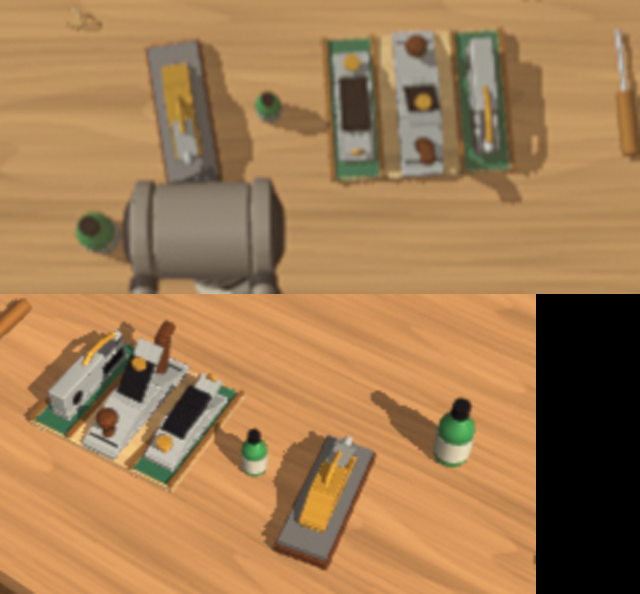

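The final picture shows everything in place. The block plane is in the left lane (top crop 353,105), the shoulder plane in the right (485,95), and the apron plane on the plate (180,110). The small bottle stands upright in the gap (268,105) and the gripper is clear.

```bash
python3 -c "
from cell import *
print(hand_in())"
```

```text
the job is handed in; nothing more can be done
None
```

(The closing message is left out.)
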